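# Nip up the radiator valve's bonnet nut

## Task

Close up the brass radiator valve: turn its hex nut clockwise by hand (gripping it directly) until its white mark stands in the yellow band, and let go. Then put the larger ring of the offset wrench over the nut and turn it on clockwise with the wrench alone until it stops, white mark on the red mark. Finally lay the wrench flat lengthwise on the middle of the cork mat without dropping it, and leave everything else on the cart where it is.

Things in the scene. Friction and masses are not known exactly. Their poses are not given: they have to be found in the camera images.
- valve: brass radiator valve screwed to a plywood board (130 x 100 x 14 mm), fixed to the cart, immovable. Origin: centre of the board's underside, on the nut's axis, at the cart's surface; z up, x along the horizontal outlet stub (33 mm thick, top 51 mm above the cart, reaching 62 mm from the axis).
- collar (a point): centre of the flat top of the valve's round grey steel collar (38 mm radius), 56 mm above the cart, on the nut's axis; axes as the valve's. The nut sits on it. Painted on it: a yellow band from 0.85 to 1.30 rad and a red mark at 1.90 rad, both clockwise from the valve's +x seen from above.
- nut (a joint): turn of the captive steel hex nut about the vertical, rad, growing clockwise seen from above: its white mark stands that far clockwise of the valve's +x. Starts at 0 to 0.3 (loose); 0.85 to 1.30 is the yellow band (finger-tight); hard stop at 1.90, the red mark (tight). It never rises or sinks, turns both ways against about 0.3 N m of friction and stays where left.
- nut_top (a point): centre of the nut's top face, 78 mm above the cart; turns with the nut: x along the white mark, z up. The dark steel nut is 30 mm across flats and 22 mm high (the top 6 mm taper to 24 mm across flats); flats face 0, 60, 120.. deg from x. A brass stem of 4.5 mm radius stands 12 mm above the top.
- wrench: loose grey steel double-ended offset ring wrench, about 0.32 kg, 240 mm long, standing on its two 14 mm high rings. Origin: midway between the ring centres, in the plane of the rings' undersides; x to the larger ring, z up. The handle is a straight bar 14 mm wide, from x = -58 to 54 mm, its underside 28 mm and top 40 mm above the rings' undersides; it balances near x = 0.
- wrench_big (a point): centre of the larger ring at its underside, 95 mm along +x of the wrench: a through hexagon hole 32 mm across flats (flats face 0, 60, 120.. deg from the wrench's x), wall 6 mm. It fits the nut with 1 mm all round, about 0.13 rad of free turn either way, and goes down until its underside rests on the collar.
- wrench_small (a point): centre of the smaller ring, in the plane of its underside, 95 mm along -x of the wrench: hexagon hole 24 mm across flats, too small for the nut.
- wrench_grip (a point): middle of the wrench's handle bar, 34 mm above the rings' undersides.
- mat: cork mat 280 x 110 x 4 mm, fixed flat on the cart; origin at the centre of its underside, x lengthwise. The wrench starts on it.
- handwheel: loose black valve handwheel lying flat, 68 mm across, 18 mm high; origin under its centre. A bystander.
- mug: loose pale ceramic mug, 80 mm across, 92 mm high, handle to its +y; origin under its centre. A bystander. Behind it a printer, a file box and books (up to 0.23 m high), all fixed, fill the back of the cart from 0.77 m in front of the robot base on.
- pin_tin: loose round red push-pin tin, 64 mm across, 38 mm high; origin under its centre. A bystander.
- stapler: loose silver stapler, 140 x 34 mm, about 50 mm high; origin under its centre, x lengthwise. A bystander.

How it is judged:
By the outcome, as a careful person would: the job done as asked, in the order asked, and still so for the second after the job is handed in, with the robot touching nothing.
It also fails if it takes over 64 s, if anything falls off the work surface, if the arm or the gripper's body presses on something with over 40 N, if the wrist force passes 120 N, or if a joint passes its speed limit or range.

## Robot

A 6-joint arm with a two-finger parallel gripper is mounted at the origin on the work surface. World frame = base frame: x ahead of the robot, y to its left, z up, the work surface at z = 0. Lengths are in mm, angles in rad, forces in N, time in s.
With the tool pointing down it reaches from about 350 to 875 mm from the base axis. Payload 4.2 kg.
Tool frame: the origin (TCP) lies at the very end of the fingers, on their centre line; the grasp point (between the pads) lies 19 mm behind it (arm.grasp_offset is the distance from the TCP to the grasp point, in mm); z points along the fingers, y is the direction in which the jaws open and shut (so a half turn about z gives the same grasp; the last joint's range is limited). The gripper opens to 85 mm and grips with 20 to 120 N. Pads are 22 mm wide; open, the fingers measure 114 mm over their backs; the gripper's body (76 mm by 85 mm) begins 54 mm behind the grasp point. The pads swing forward as they close: fully open they stand 13 mm farther back than shut.
Start: joints at [1.463, 0.385, 0.008, 0, -1.194, -0.259], TCP at [224.111, 583.415, 231.312] pointing down, gripper open.
Joint ranges: [-3.14, 3.14], [-1.21, 2.06], [-1.07, 1.41], [-3.16, 2.05], [-2.99, -0.16], [-3.1, 3.1]. Speed limits (rad/s): [2.79, 2.79, 3.14, 3.14, 3.14, 3.14].

## Interface

Orientations are given as a unit quaternion [x, y, z, w].
In Python, from bench import arm gives the robot as it stands.
- The arm moves only by the tool arm_command, never from a script. Its argument "commands" is one flat list of numbers, 4 for each row, row after row: the shift along the tool's x, y, z in m, then the turn about the tool's z in degrees. In form: [tx, ty, tz, roll, tx, ty, tz, roll, ...]. A call has exactly 5 rows; each row shifts and turns the pose as measured when the row begins, along the tool's axes as they then stand; what a row does not reach is not made up. A row lasts 1/10 s, in which the tool goes at most 50 mm and 8.59 degrees, less where a joint would pass 70% of its speed; a pose out of reach is approached as far as the arm can. A call with a gripper value outside its range is refused whole. "jaw" is the opening, from 0 (shut) to 1 (fully open), set as the call begins (left out, the last holds). The fingers move at their own pace and stop on an object; the grip force is fixed at half the most. Time passes only in rows, so rows that do not move let the fingers close, or fill a call up. It gives the time, the measured TCP pose, the force and the opening at its end, in the units of the state.
- arm.read_state(): the state, without advancing time (a new reading comes with each control period).
- arm.get_image(name): name is "scene" or "top" or "wrist"; returns the picture (384x512x3 uint8, red, green, blue); there is no depth.
- arm.camera_info(name): a dict with "camera_matrix" (3x3 intrinsics, pixels), "world_from_camera" (4x4, takes a point from camera to world coordinates). Camera axes: x right, y down, z forward; pixel columns grow to the right and rows downward; lengths in mm; the calibration is good to about 2 mm. The wrist camera is an equidistant fisheye: a pixel r from the principal point sees the ray r / f radians off the axis. A picture is of the moment at which its call begins: read the wrist's pose just before it. camera_info takes no time and is no camera call; for the wrist camera it gives the pose at the moment of the call.
- arm.job_done(): hands the job in, once; it reports no verdict.
Trained networks look in the newest picture that a camera, given by its name, has taken for a name from the list of things; names that differ only in an ending like _2 or _b are one class to them, and where a whole thing is asked for, a point or a joint stands for the part that bears it (a point fixed in the world has none). Each returns a list of dicts, best first, with "confidence" (0 to 1); they miss things now and then, are a little off and sometimes report something else, mostly with a low value. They report only what shows in the picture. A call takes as long as a camera call.
- arm.regions_of(camera, target): "mask" (384x512 bool, what is visible of it).
- arm.place_of(camera, target): "centre" ([x, y, z] in mm, in the coordinates of the camera as it stood for that picture, good to about 4 mm: a listed point, or the origin of a listed thing).
The state is a dict: "clock": time; "joints": joint angles; "joint_vel": joint speeds; "joint_efforts": joint torques, N m; "position": TCP position; "ee_rot": TCP orientation; "contact_force": force on the tool from outside, world axes, zero at the start; "wrist_torque": the same for the moment, N m; "gripper_width": finger opening in mm.
Only numpy, scipy, OpenCV 4.12 (cv2) and the standard library are available. Lean on these libraries where they do the work, as an engineer would, in place of code of your own. Each camera call takes 0.05 s, during which the arm holds its last target.

## Working session

There is one attempt and no reset: what is moved stays moved. The work goes in short steps, Python scripts to look and compute and a tool call to move; the robot and the scene stay as the last step left them, time stands still between calls to the robot, and variables do not carry over. Pictures are saved under pics/ and viewed, and the job is handed in when it is done.

Besides the shell and the picture viewer there is one more tool, called after "Call:" as a command line: name --argument value ..., lists and objects as JSON in quotes. arm_command: Moves the arm, as the interface text tells. Its arguments: {"type":"object","properties":{"commands":{"type":"array"},"jaw":{"type":"number"}},"required":["commands"]}

```bash
ls; mkdir -p pics; cat > h.py <<'E'
import numpy as np, cv2
from bench import arm
def snap(c,n):
    im=arm.get_image(c); cv2.imwrite(f'pics/{n}.png',im[:,:,::-1]); return im
def w(c,p,info=None):
    T=np.array((info or arm.camera_info(c))['world_from_camera']); return T[:3,:3]@np.array(p)+T[:3,3]
def pix(c,P,info=None):
    i=info or arm.camera_info(c);T=np.array(i['world_from_camera']);K=np.array(i['camera_matrix'])
    p=T[:3,:3].T@(np.array(P,float)-T[:3,3])
    if c=='wrist':
        th=np.arctan2(np.hypot(p[0],p[1]),p[2]);d=p[:2]/np.hypot(p[0],p[1])*th
    else: d=p[:2]/p[2]
    return np.array([K[0,0]*d[0]+K[0,2],K[1,1]*d[1]+K[1,2]])
def unp(c,uv,z,info=None):
    i=info or arm.camera_info(c);T=np.array(i['world_from_camera']);K=np.array(i['camera_matrix'])
    d=np.array([(uv[0]-K[0,2])/K[0,0],(uv[1]-K[1,2])/K[1,1]])
    if c=='wrist':
        th=np.hypot(*d); r=np.array([*(d/th*np.sin(th)),np.cos(th)]) if th>0 else np.array([0,0,1.])
    else: r=np.array([*d,1.])
    r=T[:3,:3]@r; return T[:3,3]+r*(z-T[2,3])/r[2]
E
python3 - <<'E'
from h import *
for c in ('scene','top'):
    snap(c,c+'0')
    i=arm.camera_info(c);print(c,np.round(i['camera_matrix'],1).tolist(),np.round(i['world_from_camera'],3).tolist())
    for t in ('valve','collar','nut_top','wrench','wrench_big','wrench_small','wrench_grip','mat','handwheel','mug','pin_tin','stapler'):
        r=arm.place_of(c,t)
        print(t,[(np.round(w(c,q['centre'],i)).tolist(),round(q['confidence'],2)) for q in r[:2]])
print(arm.read_state())
E
```

```text
pics
scene [[438.6, 0.0, 252.7], [0.0, 438.6, 188.9], [0.0, 0.0, 1.0]] [[0.84, 0.357, -0.408, 1047.455], [0.542, -0.554, 0.632, -642.922], [-0.001, -0.752, -0.659, 892.014], [0.0, 0.0, 0.0, 1.0]]
valve [([513.0, -181.0, 4.0], 0.64)]
collar [([515.0, -185.0, 53.0], 0.7)]
nut_top [([514.0, -184.0, 78.0], 0.54)]
wrench [([497.0, 222.0, 3.0], 0.71)]
wrench_big [([586.0, 189.0, 4.0], 0.79)]
wrench_small [([406.0, 258.0, 4.0], 0.59), ([517.0, 470.0, -3.0], 0.55)]
wrench_grip [([499.0, 229.0, 36.0], 0.78)]
mat [([484.0, 214.0, -3.0], 0.75)]
handwheel [([600.0, -7.0, 2.0], 0.89)]
mug [([717.0, 5.0, -0.0], 0.67)]
pin_tin [([406.0, -7.0, 3.0], 0.97)]
stapler [([519.0, 469.0, -1.0], 0.86)]
top [[376.9, 0.0, 254.3], [0.0, 376.9, 196.7], [0.0, 0.0, 1.0]] [[0.03, -0.988, 0.149, 387.783], [-0.999, -0.032, -0.014, 121.245], [0.019, -0.149, -0.989, 1105.359], [0.0, 0.0, 0.0, 1.0]]
valve [([495.0, 218.0, 8.0], 0.73), ([513.0, -188.0, 1.0], 0.6)]
collar [([512.0, -185.0, 59.0], 0.69), ([713.0, -1.0, 3.0], 0.44)]
nut_top [([400.0, 256.0, 8.0], 0.52), ([514.0, -182.0, 74.0], 0.48)]
wrench [([497.0, 222.0
[... 326 characters left out ...]

{'clock': 1.3, 'joints': array([ 1.46261443e+00,  3.84697738e-01,  7.90906541e-03,  3.22075338e-05,
       -1.19400755e+00, -2.58619718e-01]), 'joint_vel': array([ 0.0001826 ,  0.00103919,  0.00039505,  0.00124085, -0.00030257,
        0.00162508]), 'joint_efforts': array([-2.27347391e-04, -3.92097187e+01,  1.88614404e+01,  4.19062436e+00,
       -3.87989321e-04, -2.14104041e-06]), 'position': array([224.11164603, 583.42126695, 231.32178417]), 'ee_rot': array([ 9.83230240e-01, -1.82368571e-01,  1.49277519e-05, -1.17849132e-06]), 'contact_force': array([ 0.4416154 , -1.20838551, -0.0181612 ]), 'wrist_torque': array([ 0.00367226,  0.02808311, -0.03314992]), 'gripper_width': 85.30075072360728}
```

View pics/scene0.png

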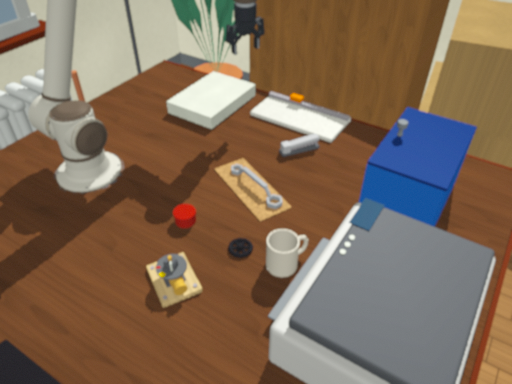

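View pics/top0.png

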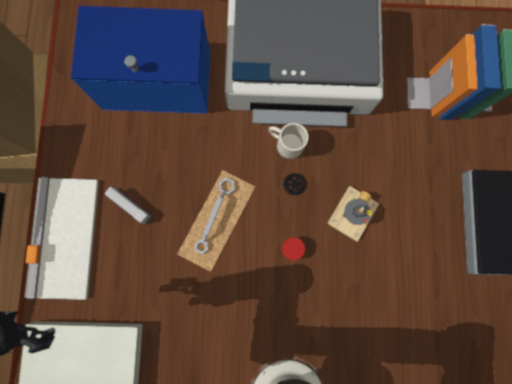

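```bash
python3 - <<'E'
import cv2
im=cv2.imread('pics/top0.png'); c=im[110:210,310:440]; cv2.imwrite('pics/c1.png',cv2.resize(c,None,fx=6,fy=6,interpolation=3)[:600,:800])
im=cv2.imread('pics/scene0.png'); c=im[190:300,100:230]; cv2.imwrite('pics/c2.png',cv2.resize(c,None,fx=5,fy=5,interpolation=3)[:600,:800])
E
```

```text
(no output)
```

View pics/c1.png

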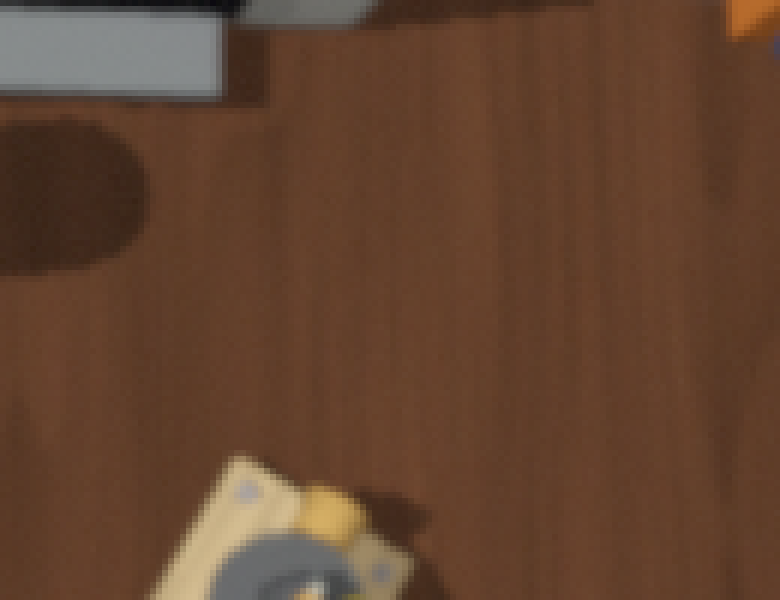

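View pics/c2.png

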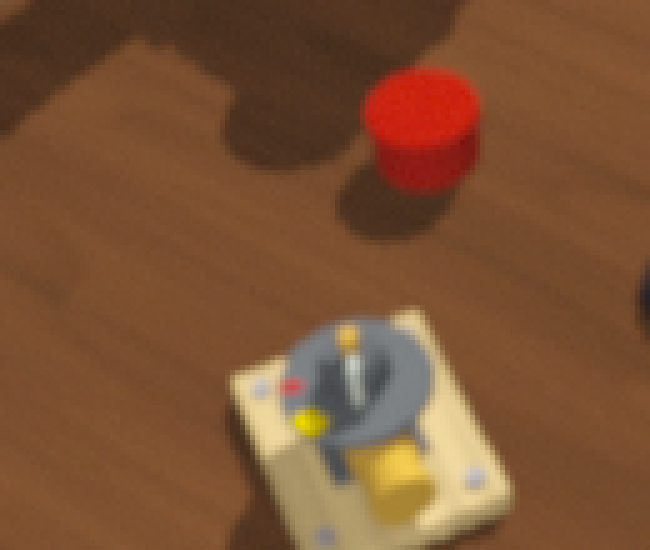

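The pictures show the valve near (513,-184) with its stub at about top px (365,195), the wrench on the mat from px (228,186) to (202,246), and the white mark close to the stub direction. I'm moving the wrist camera over the valve.

Call:
arm_command --commands '[0.033,0.037,0,0,0.033,0.037,0,0,0.033,0.037,0,0,0.033,0.037,0,0,0.033,0.037,0,0]' --jaw 1

```text
clock: 1.8
position: [312.0, 351.7, 229.1]
ee_rot: [0.984, -0.178, 0.001, -0.0]
contact_force: [0.5, -0.6, 0.8]
gripper_width: 85.7
```

Call:
arm_command --commands '[0.033,0.037,0,0,0.033,0.037,0,0,0.033,0.037,0,0,0.033,0.037,0,0,0.033,0.037,0,0]'

```text
clock: 2.3
position: [400.9, 118.1, 231.3]
ee_rot: [0.984, -0.176, 0.003, -0.003]
contact_force: [1.3, 0.7, 0.0]
gripper_width: 85.5
```

Call:
arm_command --commands '[0.033,0.037,0,0,0.033,0.037,0,0,0.033,0.037,0,0,0.033,0.037,0,0,0,0,0,0]'

```text
clock: 2.8
position: [474.2, -73.2, 233.1]
ee_rot: [0.984, -0.179, 0.006, -0.004]
contact_force: [-0.3, 0.7, -0.9]
gripper_width: 85.6
```

```bash
python3 - <<'E'
from h import *
s=arm.read_state();print(s['clock'],s['position'],s['ee_rot'],s['joints'])
i=arm.camera_info('wrist');print(np.round(i['world_from_camera'],3),i['camera_matrix'])
im=snap('wrist','w1')
for t in ('collar','nut_top','valve'):
    for q in arm.place_of('wrist',t)[:2]: print(t,w('wrist',q['centre'],i),q['confidence'])
cv2.imwrite('pics/w1b.png',cv2.resize(im[:,:,::-1],None,fx=1.5,fy=1.5))
E
```

```text
2.8 [474.22284358 -73.21392691 233.07956269] [ 0.98384414 -0.17890231  0.00562481 -0.0036108 ] [ 0.18453138  0.12835573 -0.33801018 -0.00308599 -1.09134757  1.02792115]
[[-3.52000e-01 -8.89000e-01 -2.93000e-01  5.52185e+02]
 [-9.36000e-01  3.31000e-01  1.20000e-01 -1.03820e+02]
 [-9.00000e-03  3.16000e-01 -9.49000e-01  3.76442e+02]
 [ 0.00000e+00  0.00000e+00  0.00000e+00  1.00000e+00]] [[297.31863964   0.         255.75023636]
 [  0.         297.31863964 186.72682919]
 [  0.           0.           1.        ]]
collar [ 511.92433742 -183.08975513   53.58087982] 0.8
nut_top [ 516.35617769 -181.80304162   78.62230869] 0.55
valve [ 519.31272803 -182.24919729    1.65549925] 0.79
```

View pics/w1b.png

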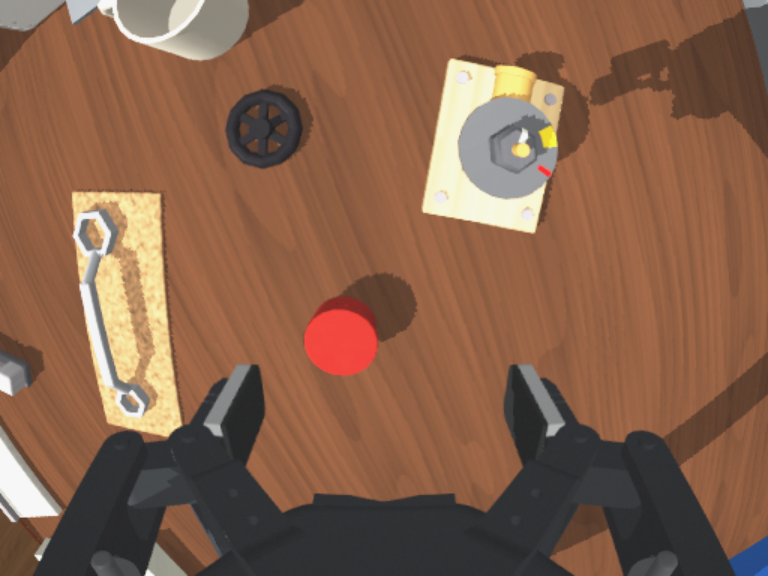

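The picture shows the valve at px (510,147) in the enlarged view. The white mark is a little clockwise of the stub, the yellow band is at (549,136) and the red mark at (545,171).

```bash
python3 - <<'E'
from h import *
i=arm.camera_info('wrist')
c=[unp('wrist',np.array(p)/1.5,14,i) for p in [(448,58),(563,85),(534,232),(424,211)]]
print(np.round(c,1)); m=np.mean(c,0); print(m)
d=(c[0]-c[3]+c[1]-c[2]); print(np.degrees(np.arctan2(d[1],d[0])))
d=(c[0]-c[1]+c[3]-c[2]); print(np.degrees(np.arctan2(d[1],d[0]))-90)
im=cv2.imread('pics/w1.png'); cv2.imwrite('pics/w1c.png',cv2.resize(im[45:145,285:385],None,fx=6,fy=6,interpolation=2))
E
```

```text
[[ 596.1 -165.5   14. ]
 [ 548.4 -252.4   14. ]
 [ 435.4 -189.6   14. ]
 [ 483.6 -105.    14. ]]
[ 515.86677971 -178.12060521   14.        ]
-28.692376640222488
-29.217542953960063
```

View pics/w1c.png

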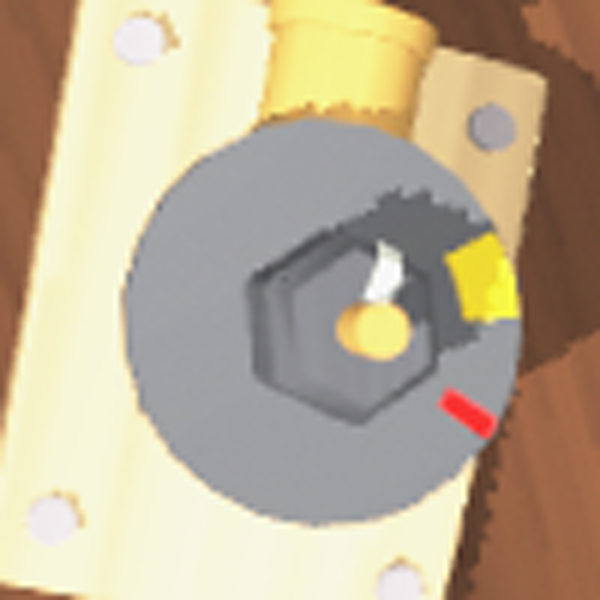

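```bash
python3 - <<'E'
from h import *
i=arm.camera_info('wrist')
f=lambda p,z: unp('wrist',np.array(p)/6+[285,45],z,i)
cs=[f(p,56) for p in [(322,119),(322,525),(123,310),(521,310),(180,180),(464,465),(180,465),(464,183)]]
A=np.array(cs)[:,:2];M=np.c_[2*A,np.ones(8)];s=np.linalg.lstsq(M,(A**2).sum(1),rcond=None)[0];print('collar',s[:2],np.sqrt(s[2]+s[0]**2+s[1]**2))
a=f((388,245),76);b=f((376,300),78);d=a-b;print('mark',a,b,np.degrees(np.arctan2(d[1],d[0])))
for p,n in [((483,278),'yel'),((468,413),'red')]:
    q=f(p,56)[:2]-s[:2];print(n,np.degrees(np.arctan2(q[1],q[0])))
c0=np.array([s[0],s[1]])
a2=a[:2]-c0;print('mark from collar centre',np.degrees(np.arctan2(a2[1],a2[0])),np.hypot(*a2))
# overlay hex fits
im=cv2.resize(cv2.imread('pics/w1.png')[45:145,285:385],None,fx=6,fy=6,interpolation=2)
for ang,col in((-35,(0,0,255)),(-42,(0,255,0))):
  for z,r in((78,12/np.cos(np.pi/6)),(72,15/np.cos(np.pi/6))):
    P=[pix('wrist',[c0[0]+r*np.cos(np.radians(ang+30+60*k)),c0[1]+r*np.sin(np.radians(ang+30+60*k)),z],i) for k in range(6)]
    P=((np.array(P)-[285,45])*6).astype(int);cv2.polylines(im,[P],True,col,1)
cv2.imwrite('pics/o1.png',im)
E
```

```text
collar [ 515.04965195 -178.76223342] 37.74015398570668
mark [ 527.04867924 -188.38160739   76.        ] [ 518.82217157 -182.74107727   78.        ] -34.43660299447129
yel -91.02510218885261
red -138.3498212168185
mark from collar centre -38.7184353071681 15.378849478136704
```

View pics/o1.png

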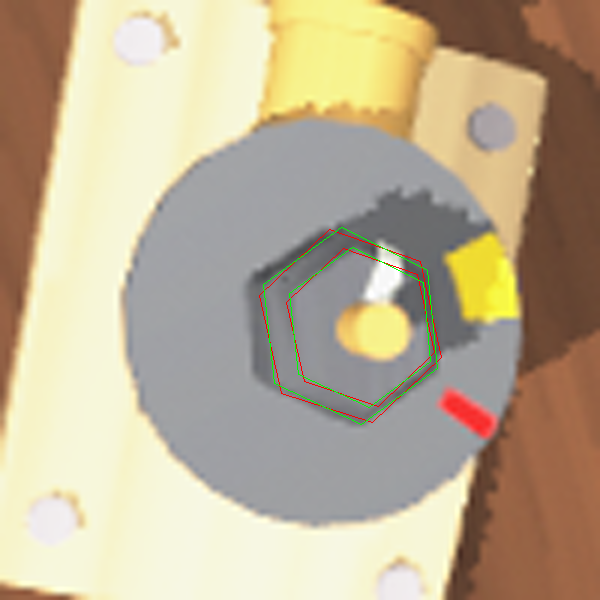

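Call:
arm_command --commands '[0.025,0.028,0.02,0,0.025,0.028,0.02,0,0.025,0.028,0.02,0,0,0,0.02,-8,0,0,0,0]'

```text
clock: 3.5
position: [519.5, -165.8, 153.8]
ee_rot: [0.995, -0.094, 0.009, -0.005]
contact_force: [-0.0, -1.4, -0.5]
gripper_width: 85.5
```

```bash
cat > v.py <<'E'
from h import *
import sys
def look(n,crop=(130,200,250,184)):
    s=arm.read_state();i=arm.camera_info('wrist');im=snap('wrist',n)
    R=s['ee_rot'];from scipy.spatial.transform import Rotation as Ro
    M=Ro.from_quat(R).as_matrix();print(s['clock'],np.round(s['position'],1),'psi',round(np.degrees(np.arctan2(M[1,0],M[0,0])),2),'tilt z',np.round(M[:,2],4),'F',np.round(s['contact_force'],1),'T',np.round(s['wrist_torque'],2),'w',round(s['gripper_width'],1),'j',np.round(s['joints'],2))
    cv2.imwrite(f'pics/{n}_b.png',cv2.resize(im[:,:,::-1],None,fx=1.5,fy=1.5)); return s,i,im,M
E
python3 - <<'E'
from v import *
look('w2')
E
```

```text
3.5 [ 519.5 -165.8  153.8] psi -10.85 tilt z [ 0.0196  0.0078 -0.9998] F [-0.  -1.4 -0.5] T [-0.07  0.12  0.05] w 85.5 j [-0.02  0.31 -0.31 -0.01 -0.93  1.4 ]
```

View pics/w2_b.png

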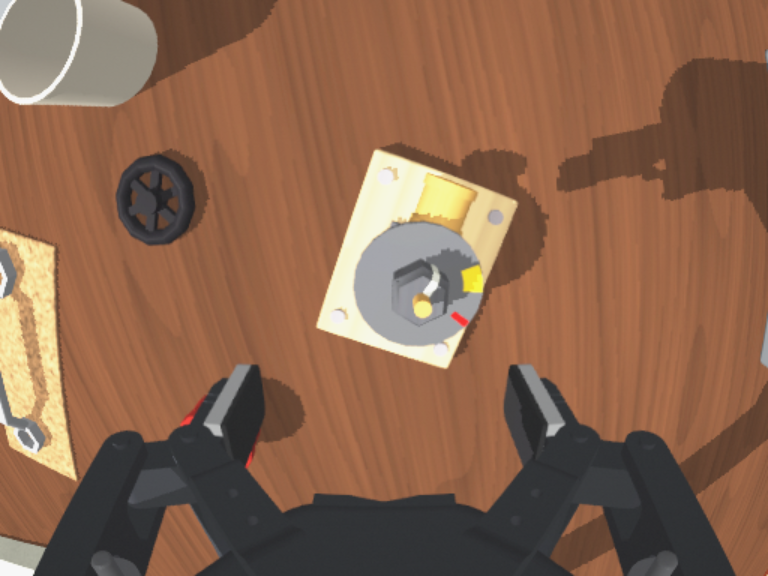

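```bash
cat > fit.py <<'E'
from h import *
def fitc(im,i,guess,view='wrist'):
    # collar rim: fit circle at z=56 by edge search radially from guess
    g=cv2.GaussianBlur(cv2.cvtColor(im,cv2.COLOR_RGB2LAB),(3,3),0).astype(float)
    c=np.array(guess,float);pts=[]
    for it in range(3):
        pts=[]
        for a in np.arange(0,2*np.pi,0.05):
            rs=np.arange(30,46,0.4)
            P=np.array([pix(view,[c[0]+r*np.cos(a),c[1]+r*np.sin(a),56],i) for r in rs]).astype(np.float32)
            v=np.stack([cv2.remap(g[:,:,k].astype(np.float32),P[:,0][None],P[:,1][None],1)[0] for k in range(3)],1)
            if abs(v[:5]-v[0]).max()>12: continue
            d=np.linalg.norm(v[4:]-v[:-4],axis=1);k=d.argmax()
            if d[k]<15: continue
            r=rs[k+2];pts.append([c[0]+r*np.cos(a),c[1]+r*np.sin(a)])
        A=np.array(pts)
        for _ in range(4):
            f=lambda s:np.hypot(A[:,0]-s[0],A[:,1]-s[1])-38
            from scipy.optimize import least_squares
            s=least_squares(f,c,loss='soft_l1').x; A=A[abs(f(s))<2.5] if (abs(f(s))<2.5).sum()>15 else A
        c=s
    return c,len(A)
def hexov(im,i,c,angs,n,box,fx,extra=()):
    o=cv2.resize(im[box[1]:box[3],box[0]:box[2],::-1],None,fx=fx,fy=fx,interpolation=2)
    cols=[(0,0,255),(0,255,0),(255,0,0)]
    for ang,col in zip(angs,cols):
        for z,r in((78,12/np.cos(np.pi/6)),(72,15/np.cos(np.pi/6)),(56,15/np.cos(np.pi/6))):
            P=[pix('wrist',[c[0]+r*np.cos(np.radians(ang+30+60*k)),c[1]+r*np.sin(np.radians(ang+30+60*k)),z],i) for k in range(6)]
            P=((np.array(P)-box[:2]+.5)*fx-.5).astype(int);cv2.polylines(o,[P],True,col,1)
    P=[pix('wrist',[c[0]+38*np.cos(t),c[1]+38*np.sin(t),56],i) for t in np.arange(0,6.3,.1)]
    cv2.polylines(o,[((np.array(P)-box[:2]+.5)*fx-.5).astype(int)],False,(255,0,255),1)
    cv2.imwrite(f'pics/{n}.png',o)
E
python3 - <<'E'
from fit import *
im=cv2.imread('pics/w2.png')[:,:,::-1].copy();i=arm.camera_info('wrist')
c,n=fitc(im,i,(515,-179));print(c,n)
hexov(im,i,c,[-40,-44],'o2',(225,135,335,245),5)
E
```

```text
[ 517.69157701 -184.69951499] 99
```

View pics/o2.png

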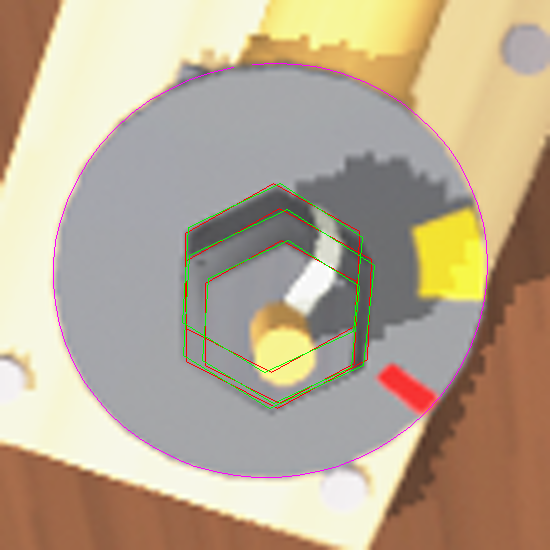

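```bash
python3 - <<'E'
from v import *
from fit import *
s,i,im,M=look('w3')
print(s['joint_vel'].round(3))
c,n=fitc(im,i,(515,-179));print(c,n)
s=arm.read_state();print(s['position'],s['clock'])
d=np.array([*c,56+20])-s['position'];print('tool delta',M.T@d, 'with -179:',M.T@(np.array([515,-179,76])-s['position']))
# project tcp axis
E
```

```text
3.55 [ 520.8 -165.8  155.5] psi -10.91 tilt z [ 0.023   0.0068 -0.9997] F [ 0.1 -0.3  1.6] T [-0.07  0.01 -0.06] w 85.1 j [-0.02  0.31 -0.3  -0.01 -0.93  1.4 ]
[ 0.01  -0.037  0.032  0.016 -0.008 -0.024]
[ 516.69858427 -184.59122878] 98
[ 521.49921423 -165.84597252  156.86422351] 3.6
tool delta [-2.88577617 20.20478481 80.60330199] with -179: [-5.61118878 15.03572755 80.60230969]
```

Call:
arm_command --commands '[-0.001,0.01,0.016,1,-0.002,0.01,0.016,0,0,0,0.015,0,0,0,0,0,0,0,0,0]'

```text
clock: 4.1
position: [521.5, -179.0, 118.5]
ee_rot: [0.995, -0.102, 0.021, -0.004]
contact_force: [0.3, 0.2, 0.2]
gripper_width: 85.0
```

```bash
python3 - <<'E'
from v import *
from fit import *
s,i,im,M=look('w4')
c,n=fitc(im,i,(516,-184));print(c,n)
d=np.array([*c,58])-s['position'];print('tool delta',M.T@d)
hexov(im,i,c,[-40,-43],'o4',(195,165,335,285),5)
E
```

```text
4.1 [ 521.5 -179.   118.5] psi -11.75 tilt z [ 0.0429  0.0041 -0.9991] F [0.3 0.2 0.2] T [ 0.01  0.05 -0.05] w 85.0 j [-0.04  0.35 -0.35 -0.01 -0.82  1.41]
[ 516.81099382 -184.73427811] 90
tool delta [-5.93655974  7.31963042 60.26494025]
```

View pics/o4.png

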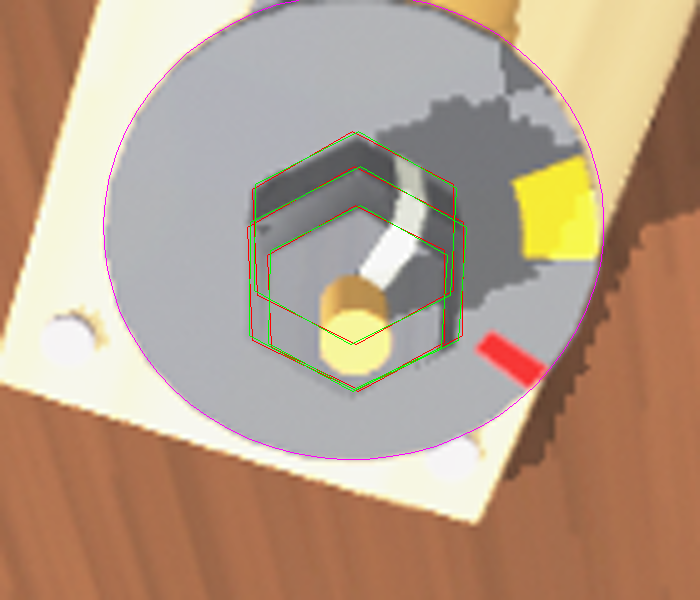

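View pics/w4_b.png

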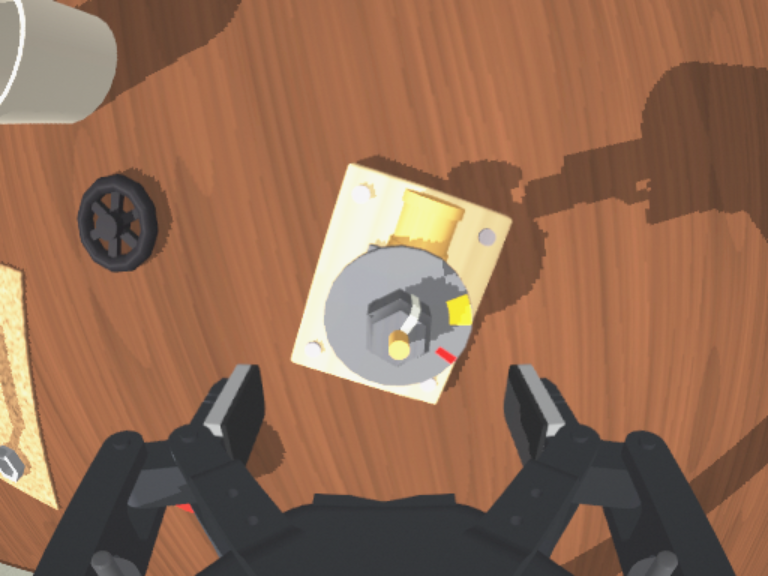

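Call:
arm_command --commands '[-0.003,0.0035,0.012,0,-0.003,0.0035,0.012,0,0,0,0.012,0,0,0,0.008,0,0,0,0.0,0]'

```text
clock: 4.65
position: [517.9, -183.7, 74.7]
ee_rot: [0.994, -0.102, 0.025, -0.004]
contact_force: [0.5, 0.8, -1.6]
gripper_width: 85.6
```

```bash
python3 - <<'E'
from v import *
from fit import *
s,i,im,M=look('w5')
c,n=fitc(im,i,(516,-184));print(c,n)
d=np.array([*c,58])-s['position'];print('tool delta',M.T@d)
E
```

```text
4.65 [ 517.9 -183.7   74.7] psi -11.7 tilt z [ 0.0501  0.0038 -0.9987] F [ 0.5  0.8 -1.6] T [-0.03  0.06 -0.  ] w 85.6 j [-0.05  0.41 -0.41 -0.01 -0.71  1.42]
[ 516.52814046 -184.28228949] 88
tool delta [-2.02945702  1.10405641 16.64454989]
```

View pics/w5_b.png

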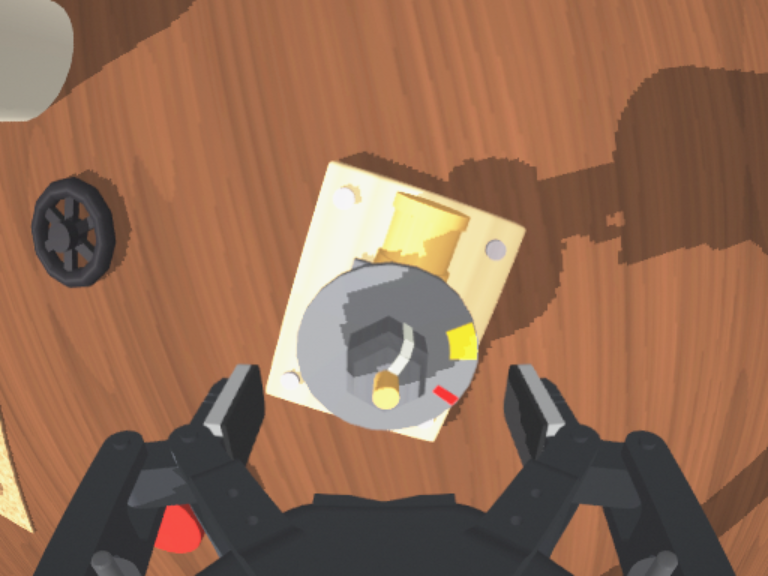

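The nut sits centred between the fingers, with the stem at px (386,398) and finger midline ≈386. I'll go down and grip.

Call:
arm_command --commands '[-0.002,0.001,0.008,0,0,0,0.006,0,0,0,0,0,0,0,0,0,0,0,0,0]'

```text
clock: 5.2
position: [517.7, -184.4, 60.6]
ee_rot: [0.994, -0.102, 0.026, -0.004]
contact_force: [0.2, 0.1, -1.1]
gripper_width: 85.1
```

```bash
python3 - <<'E'
from v import *
from fit import *
s,i,im,M=look('w6')
c,n=fitc(im,i,(516,-184));print(c,n)
d=np.array([*c,58])-s['position'];print('tool delta',M.T@d)
E
```

```text
5.2 [ 517.7 -184.4   60.6] psi -11.68 tilt z [ 0.0525  0.0033 -0.9986] F [ 0.2  0.1 -1.1] T [ 0.04  0.04 -0.01] w 85.1 j [-0.05  0.42 -0.42 -0.01 -0.67  1.43]
[ 516.75965388 -184.18189694] 94
tool delta [-1.06695476  0.01661184  2.56016256]
```

Call:
arm_command --commands '[-0.001,0,0,0.5,0,0,0,0,0,0,0,0,0,0,0,0,0,0,0,0]' --jaw 0

```text
clock: 5.75
position: [517.1, -184.3, 61.7]
ee_rot: [0.994, -0.107, 0.027, -0.004]
contact_force: [-0.7, -0.2, 0.9]
gripper_width: 28.1
```

```bash
python3 - <<'E'
from v import *
s,i,im,M=look('w7')
E
```

```text
5.75 [ 517.1 -184.3   61.7] psi -12.26 tilt z [ 0.0542  0.003  -0.9985] F [-0.7 -0.2  0.9] T [-0.03  0.24 -0.14] w 28.1 j [-0.05  0.42 -0.42 -0.01 -0.67  1.41]
```

View pics/w7_b.png

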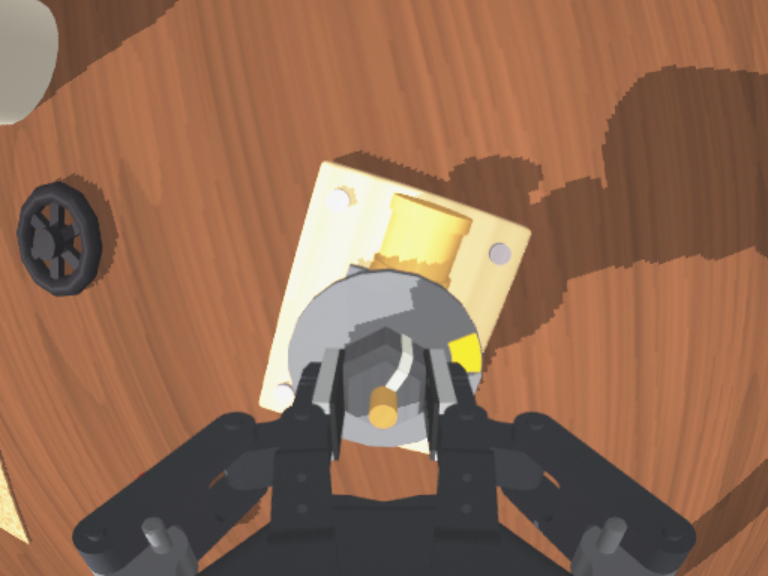

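Call:
arm_command --commands '[0,0,0,5,0,0,0,5,0,0,0,5,0,0,0,5,0,0,0,5]'

```text
clock: 6.3
position: [516.6, -185.2, 61.7]
ee_rot: [0.947, -0.322, 0.024, -0.008]
contact_force: [-0.4, -0.6, 1.5]
gripper_width: 28.4
```

```bash
python3 - <<'E'
from v import *
s,i,im,M=look('w8')
E
```

```text
6.3 [ 516.6 -185.2   61.7] psi -37.56 tilt z [ 5.150e-02 -3.000e-04 -9.987e-01] F [-0.4 -0.6  1.5] T [-0.47  0.38  0.34] w 28.4 j [-0.05  0.42 -0.43 -0.   -0.67  0.97]
```

View pics/w8_b.png

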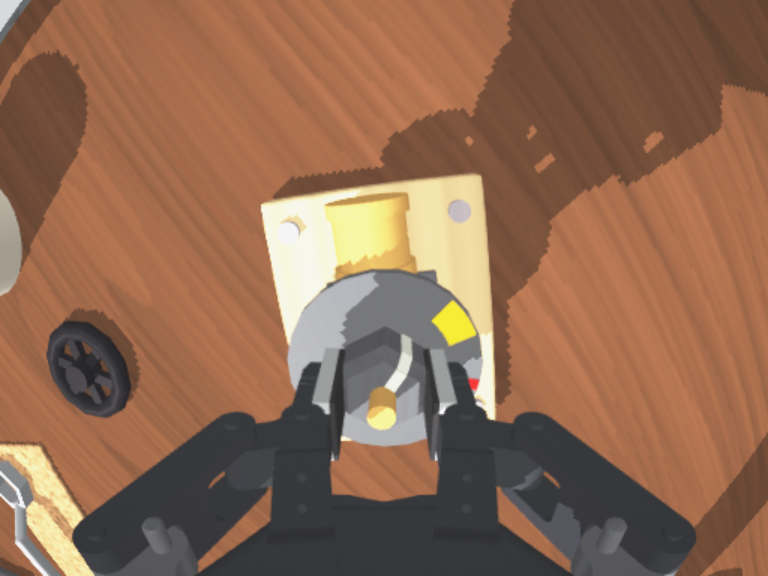

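Call:
arm_command --commands '[0,0,0,6,0,0,0,6,0,0,0,6,0,0,0,5,0,0,0,0]'

```text
clock: 6.85
position: [516.0, -185.7, 61.7]
ee_rot: [0.863, -0.504, 0.021, -0.01]
contact_force: [0.5, 0.9, 1.2]
gripper_width: 28.3
```

```bash
python3 - <<'E'
from v import *
s,i,im,M=look('w9')
E
```

```text
6.85 [ 516.  -185.7   61.7] psi -60.57 tilt z [ 0.0465 -0.0035 -0.9989] F [0.5 0.9 1.2] T [-0.38  0.42 -0.17] w 28.3 j [-0.05  0.42 -0.43  0.   -0.67  0.56]
```

View pics/w9_b.png

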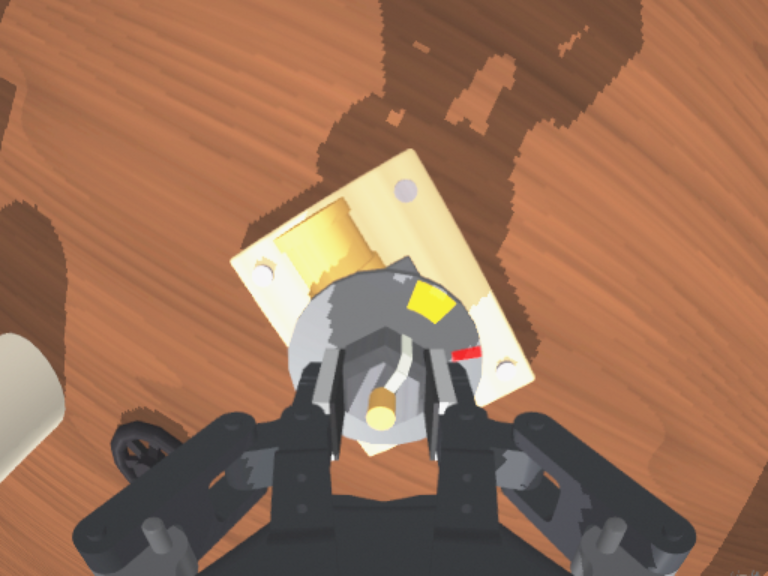

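Call:
arm_command --commands '[0,0,0,0,0,0,0,0,0,0,0,0,0,0,-0.01,0,0,0,-0.03,0]' --jaw 1

```text
clock: 7.4
position: [511.4, -185.1, 98.9]
ee_rot: [0.864, -0.502, 0.017, -0.009]
contact_force: [0.0, 0.5, -0.0]
gripper_width: 85.4
```

Call:
arm_command --commands '[0,0,-0.03,0,0,0,-0.03,0,0,0,-0.03,0,0,0,-0.02,0,0,0,0,0]'

```text
clock: 7.9
position: [508.3, -185.6, 221.1]
ee_rot: [0.865, -0.501, 0.022, -0.011]
contact_force: [0.4, 0.1, 0.1]
gripper_width: 85.7
```

```bash
python3 - <<'E'
from v import *
from fit import *
s,i,im,M=look('w10')
c,n=fitc(im,i,(516,-184));print(c,n)
hexov(im,i,c,[-88,-92],'o10',(175,155,335,275),5)
t=snap('top','t1')
i=arm.camera_info('top')
for t in ('collar','nut_top','wrench','wrench_big','wrench_small','wrench_grip','mat'):
    for q in arm.place_of('top',t)[:2]: print(t,np.round(w('top',q['centre'],i),1),round(q['confidence'],2))
E
```

```text
7.9 [ 508.3 -185.6  221.1] psi -60.24 tilt z [ 0.0502 -0.0029 -0.9987] F [0.4 0.1 0.1] T [0.   0.08 0.08] w 85.7 j [-0.05  0.23 -0.25  0.   -1.05  0.57]
[ 516.71306398 -183.996775  ] 112
wrench [496.5 219.7   6. ] 0.57
wrench_big [583.3 187.5   5.3] 0.92
wrench_small [402.2 255.5   6.8] 0.87
wrench_small [711.7  -2.3   2.9] 0.69
wrench_grip [496.3 223.   32.7] 0.78
mat [482.2 212.    0.5] 0.95
```

View pics/o10.png

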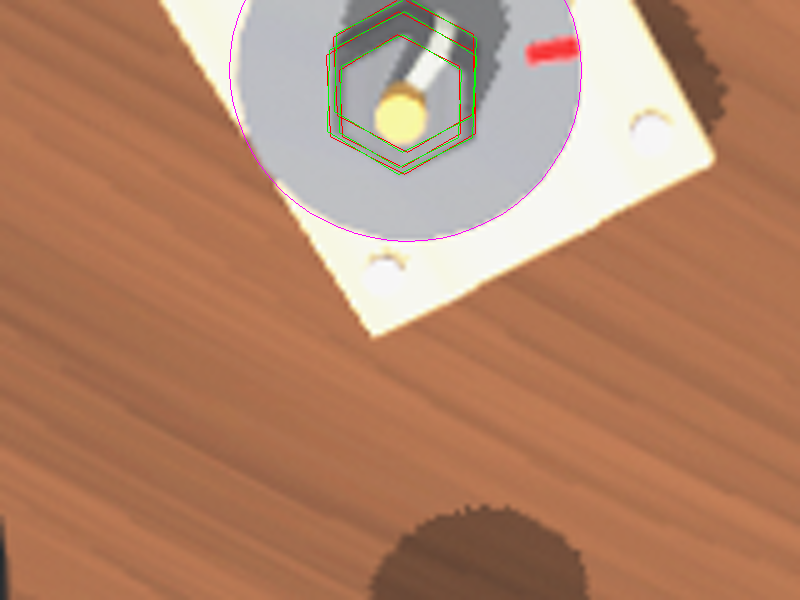

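Nut released with the white mark at about −90° world, i.e. ≈1.06 rad, inside the yellow band; the collar circle fits the picture. On to the wrench.

Call:
arm_command --commands '[-0.039,-0.0225,0,-8,-0.0355,-0.0277,0,-8,-0.0313,-0.0324,0,-8,-0.0265,-0.0364,0,-8,-0.021,-0.04,0,-8]'

```text
clock: 8.85
position: [506.0, 42.0, 212.5]
ee_rot: [0.986, -0.168, 0.018, -0.001]
contact_force: [1.0, -0.7, 0.9]
gripper_width: 85.6
```

Call:
arm_command --commands '[-0.0154,-0.0423,0,0,-0.0154,-0.0423,0,0,-0.0154,-0.0423,0,0,-0.0154,-0.0423,0,0,0,0,0,0]'

```text
clock: 9.35
position: [502.0, 234.2, 209.8]
ee_rot: [0.986, -0.163, 0.018, -0.0]
contact_force: [-0.6, 0.0, -0.2]
gripper_width: 85.5
```

```bash
python3 - <<'E'
from v import *
s,i,im,M=look('w11')
for t in ('wrench','wrench_big','wrench_small','wrench_grip','mat'):
    for q in arm.place_of('wrist',t)[:2]: print(t,np.round(w('wrist',q['centre'],i),1),round(q['confidence'],2))
E
```

```text
9.35 [502.  234.2 209.8] psi -18.83 tilt z [ 0.0352 -0.005  -0.9994] F [-0.6  0.  -0.2] T [-0.05  0.08 -0.02] w 85.5 j [ 0.74  0.27 -0.23  0.03 -1.05  0.48]
wrench [494.6 221.2   2.2] 0.72
wrench_big [585.8 190.5   3.9] 0.95
wrench_small [404.9 259.6   3.1] 0.63
wrench_grip [492.2 225.1  39.6] 0.84
mat [487.3 218.4   1.5] 0.65
```

View pics/w11_b.png

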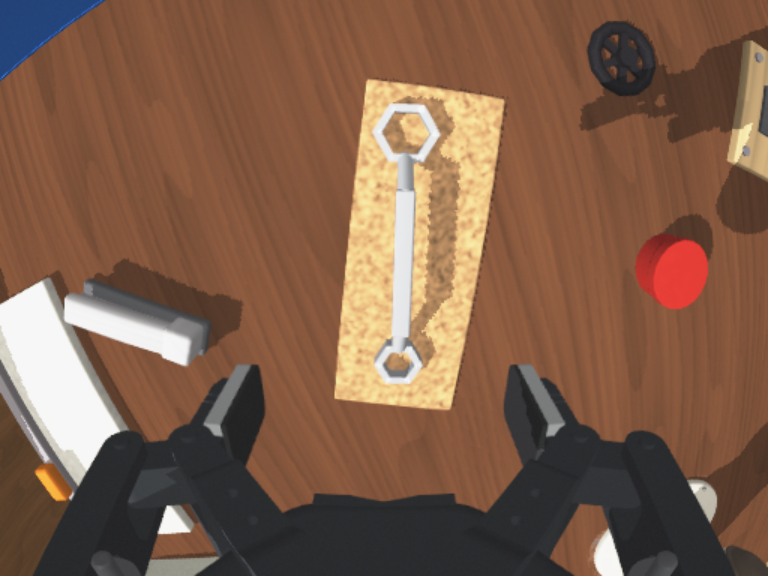

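```bash
python3 - <<'E'
from v import *
s,i,im,M=look('w12')
print(s['joint_vel'].round(3))
f=lambda p,z: unp('wrist',np.array(p)/1.5,z,i)
a=lambda d:np.degrees(np.arctan2(d[1],d[0]))
B,S=f((407,133),18),f((398,363),18);print('rings',B,S,(B+S)/2,a(B-S),np.linalg.norm(B-S))
B,S=f((405,190),44),f((401.5,335),44);print('bar',B,S,a(B-S),np.linalg.norm(B-S))
c=[f(p,4) for p in [(367,80),(504,99),(450,409),(335,399)]];m=np.mean(c,0);print('mat',m,a(c[0]+c[1]-c[2]-c[3]),np.round(c,0))
o=cv2.resize(im[40:290,200:360,::-1],None,fx=2.4,fy=2.4,interpolation=2);cv2.imwrite('pics/o12.png',o)
E
```

```text
9.65 [501.9 228.2 210.5] psi -19.23 tilt z [ 0.0345 -0.0057 -0.9994] F [ 0.4 -1.2 -0. ] T [0.03 0.11 0.03] w 85.4 j [ 0.74  0.26 -0.24  0.03 -1.05  0.48]
[-0.005 -0.004  0.004  0.002  0.001 -0.001]
rings [582.90856602 182.99836402  18.        ] [406.82555911 249.89956756  18.        ] [494.86706256 216.44896579  18.        ] -20.803851209487 188.36399963465905
bar [545.10758461 198.64311058  44.        ] [442.01100921 235.93579657  44.        ] -19.88636194470305 109.63415657986319
mat [484.55982946 209.48297904   4.        ] -25.90855980590575 [[633. 198.   4.]
 [586. 100.   4.]
 [336. 221.   4.]
 [382. 319.   4.]]
```

View pics/o12.png

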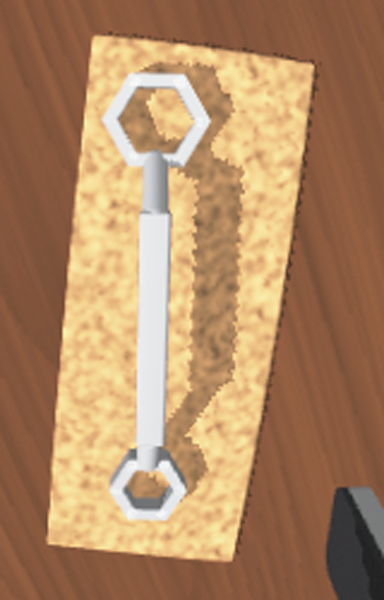

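```bash
python3 - <<'E'
from v import *
s=arm.read_state();i=arm.camera_info('wrist')
f=lambda p,z: unp('wrist',np.array(p)/2.4+[200,40]-.3,z,i)
a=lambda d:np.degrees(np.arctan2(d[1],d[0]))
B,S=f((157,120),18),f((149,488.5),18);print('rings',B,S,(B+S)/2,a(B-S),np.linalg.norm(B-S))
B,S=f((155,212),44),f((150.5,446),44);print('bar',B,S,(B+S)/2,a(B-S),np.linalg.norm(B-S))
c=[f(p,4) for p in [(92,36),(315,63),(233,561),(48,544)]];m=np.mean(c,0);print('mat',m,a(c[0]+c[1]-c[2]-c[3]),np.round(c,0))
print(s['position'])
E
```

```text
rings [584.15752835 189.984528    18.        ] [406.69181545 254.82529021  18.        ] [495.4246719 222.4049091  18.       ] -20.070819760826183 188.94021196299587
bar [545.78767372 204.80529925  44.        ] [441.44353968 242.5774791   44.        ] [493.6156067  223.69138918  44.        ] -19.900063419162148 110.9704279479248
mat [485.69616088 215.41709174   4.        ] -25.480630692133353 [[634. 205.   4.]
 [588. 106.   4.]
 [337. 226.   4.]
 [383. 324.   4.]]
[501.96996451 228.22391866 210.60676653]
```

Call:
arm_command --commands '[-0.003,0.003,0.032,0.8,-0.003,0.003,0.032,0,-0.003,0.003,0.032,0,0,0,0.03,0,0,0,0,0]'

```text
clock: 10.2
position: [497.9, 217.9, 84.4]
ee_rot: [0.984, -0.178, 0.021, -0.003]
contact_force: [-0.5, -0.5, -0.2]
gripper_width: 85.6
```

```bash
python3 - <<'E'
from v import *
s,i,im,M=look('w13')
d=np.array([495.5,222.3,38])-(s['position']-19*M[:,2]);print('tool delta',M.T@d)
E
```

```text
10.2 [497.9 217.9  84.4] psi -20.57 tilt z [ 4.190e-02 -5.000e-04 -9.991e-01] F [-0.5 -0.5 -0.2] T [-0.07  0.17 -0.01] w 85.6 j [ 0.73  0.39 -0.43  0.04 -0.73  0.45]
tool delta [-5.60744229 -2.64078912 65.24093709]
```

View pics/w13_b.png

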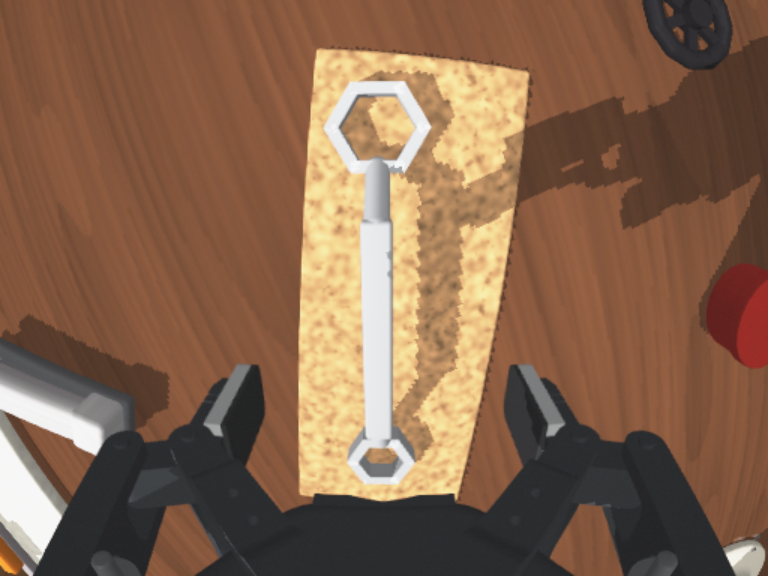

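Call:
arm_command --commands '[-0.002,-0.001,0.02,0,-0.002,-0.001,0.02,0,-0.001,-0.0006,0.015,0,0,0,0.005,0,0,0,0,0]'

```text
clock: 10.75
position: [506.1, 226.2, 35.6]
ee_rot: [0.983, -0.179, 0.029, -0.012]
contact_force: [-0.0, -0.5, -0.2]
gripper_width: 85.2
```

```bash
python3 - <<'E'
from v import *
s,i,im,M=look('w14')
d=np.array([495.5,222.3,38])-(s['position']-19*M[:,2]);print('tool delta',M.T@d)
E
```

```text
10.75 [506.1 226.2  35.6] psi -20.63 tilt z [ 0.0621  0.0127 -0.998 ] F [-0.  -0.5 -0.2] T [-0.05  0.17  0.03] w 85.2 j [ 0.73  0.46 -0.47  0.06 -0.58  0.43]
tool delta [-8.43368805  7.33010396 15.92455399]
```

View pics/w14_b.png

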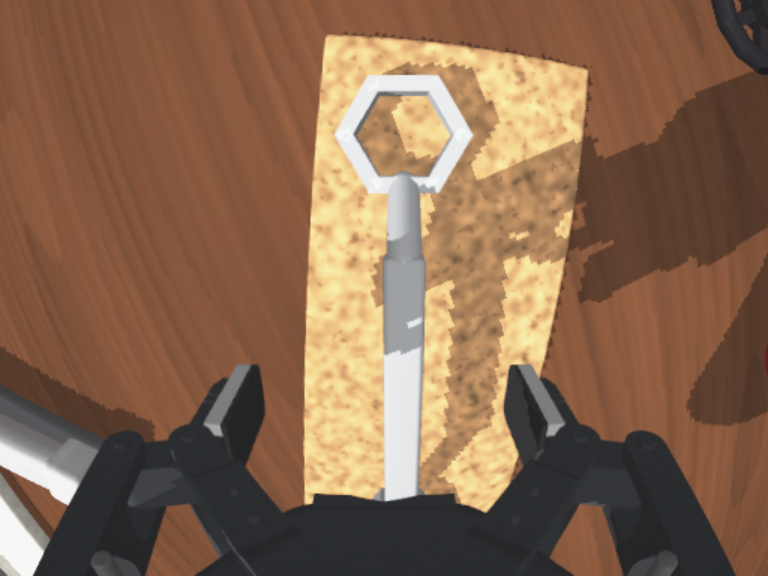

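Call:
arm_command --commands '[-0.006,0.006,0.006,0,-0.004,0.003,0.005,0,0,0,0.003,0,0,0,0,0,0,0,0,0]'

```text
clock: 11.3
position: [495.1, 222.2, 23.5]
ee_rot: [0.983, -0.178, 0.032, -0.014]
contact_force: [0.4, 0.2, 0.1]
gripper_width: 85.5
```

```bash
python3 - <<'E'
from v import *
s,i,im,M=look('w15')
d=np.array([495.5,222.3,38])-(s['position']-19*M[:,2]);print('tool delta',M.T@d)
E
```

```text
11.3 [495.1 222.2  23.5] psi -20.63 tilt z [ 0.0676  0.017  -0.9976] F [0.4 0.2 0.1] T [-0.07  0.16  0.04] w 85.5 j [ 0.74  0.47 -0.51  0.07 -0.53  0.42]
tool delta [ 1.14514367 -0.7794088   4.58134864]
```

View pics/w15_b.png

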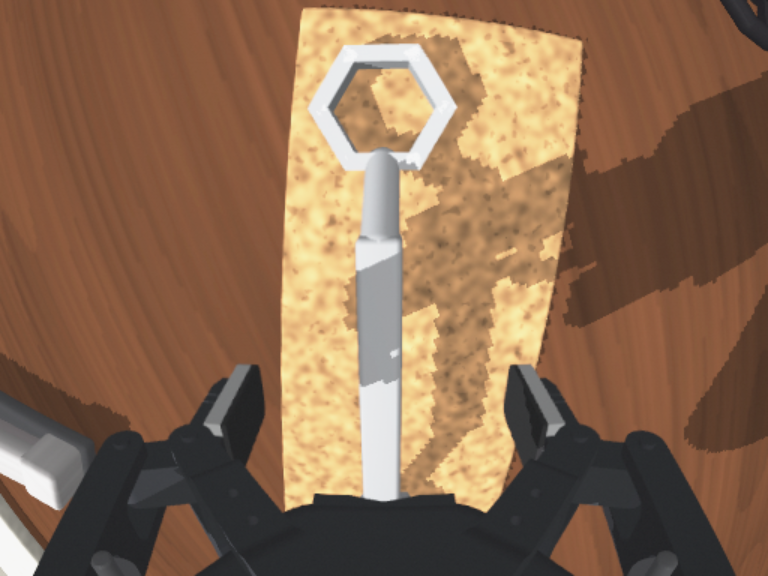

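Call:
arm_command --commands '[0.001,-0.001,0.004,0,0,0,0,0,0,0,0,0,0,0,0,0,0,0,0,0]' --jaw 0

```text
clock: 11.85
position: [497.4, 223.2, 19.4]
ee_rot: [0.983, -0.178, 0.032, -0.014]
contact_force: [-4.1, -1.2, 15.0]
gripper_width: 13.3
```

```bash
python3 - <<'E'
from v import *
s,i,im,M=look('w16')
E
```

```text
11.85 [497.4 223.2  19.4] psi -20.62 tilt z [ 0.0678  0.017  -0.9976] F [-4.1 -1.2 15. ] T [-0.26  1.29  0.13] w 13.3 j [ 0.74  0.48 -0.51  0.07 -0.52  0.42]
```

View pics/w16_b.png

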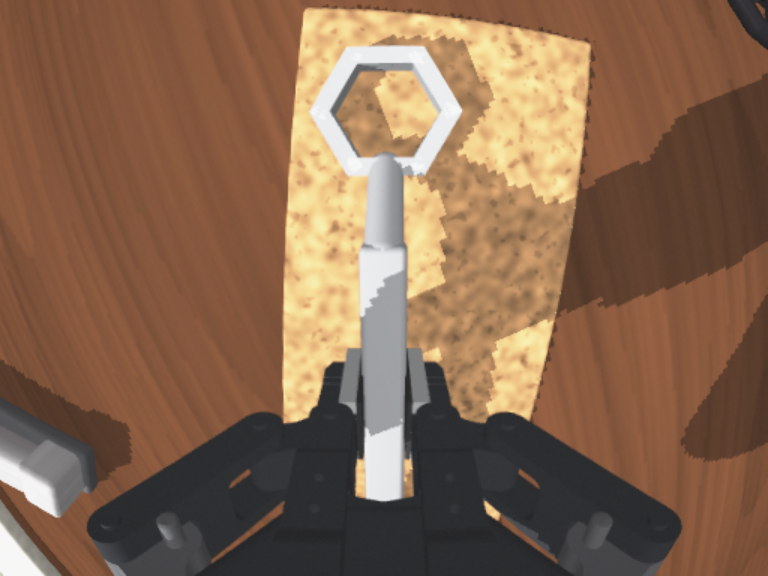

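Call:
arm_command --commands '[0,0,-0.01,0,0,0,-0.03,0,0,0,-0.035,0,0,0,-0.035,0,0,0,-0.02,0]'

```text
clock: 12.4
position: [483.7, 217.6, 148.9]
ee_rot: [0.983, -0.18, 0.026, -0.009]
contact_force: [0.8, 0.5, -2.8]
gripper_width: 12.6
```

```bash
python3 - <<'E'
from v import *
s,i,im,M=look('w17')
E
```

```text
12.4 [483.7 217.6 148.9] psi -20.75 tilt z [ 0.0536  0.0075 -0.9985] F [ 0.8  0.5 -2.8] T [0.01 0.04 0.  ] w 12.6 j [ 0.75  0.28 -0.39  0.04 -0.85  0.44]
```

View pics/w17_b.png

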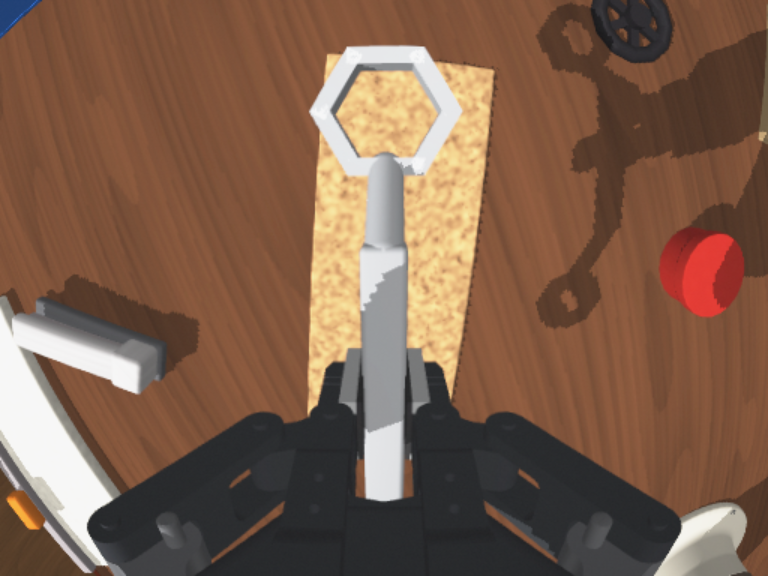

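```bash
python3 - <<'E'
import cv2
im=cv2.imread('pics/w17.png');cv2.imwrite('pics/c17.png',cv2.resize(im[25:175,200:315],None,fx=4,fy=4,interpolation=2))
E
```

```text
(no output)
```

View pics/c17.png

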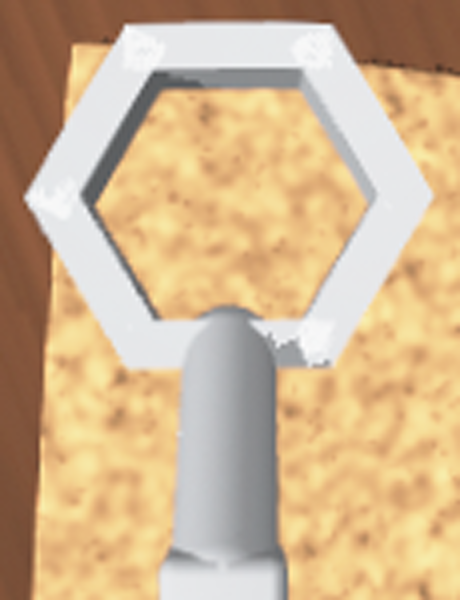

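```bash
cat > pnp.py <<'E'
from v import *
from scipy.spatial.transform import Rotation as Ro
i=arm.camera_info('wrist');s=arm.read_state();M=Ro.from_quat(s['ee_rot']).as_matrix()
T=np.array(i['world_from_camera']);K=np.array(i['camera_matrix'])
hx=lambda r,a:[95+r*np.cos(np.radians(a)),r*np.sin(np.radians(a)),14.]
O=22/np.cos(np.pi/6);I=16/np.cos(np.pi/6)
obj=[hx(O,30),hx(O,-30),hx(O,-90),hx(O,-150),hx(O,150),hx(O,90),hx(I,30),hx(I,-30),hx(I,-90),hx(I,-150),hx(I,150),hx(I,90),[54,7,40],[54,-7,40]]
px=[(125,25),(334,25),(434,196),(333,367),(126,367),(25,197),(157,70),(301,70),(376,195),(305,320),(157,320),(83,195),(160,566),(287,564)]
px=(np.array(px)+.5)/4-.5+[200,25]
d=(px-[K[0,2],K[1,2]])/K[0,0];th=np.linalg.norm(d,axis=1,keepdims=True);n=d/th*np.tan(th)
for N in(12,14):
    ok,rv,tv=cv2.solvePnP(np.array(obj[:N],float),n[:N].copy(),np.eye(3),None)
    pr=cv2.projectPoints(np.array(obj[:N],float),rv,tv,np.eye(3),None)[0][:,0]
    print('resid px',np.round(np.abs(pr-n[:N]).max()*297,2),np.round(np.linalg.norm(pr-n[:N],axis=1)*297,2))
    R=cv2.Rodrigues(rv)[0];Rw=T[:3,:3]@R;tw=T[:3,:3]@tv[:,0]+T[:3,3]
    print('wrench world R',np.round(Rw,3).tolist(),'origin',tw.round(1),'yaw',np.degrees(np.arctan2(Rw[1,0],Rw[0,0])),'big',Rw@[95,0,0]+tw)
    print('in tool: R',np.round(M.T@Rw,3).tolist(),'big',(M.T@(Rw@[95,0,0]+tw-s['position'])).round(1))
E
python3 pnp.py
```

```text
resid px 0.8 [0.59 0.75 0.29 0.33 0.68 0.22 0.6  0.82 0.67 0.22 0.32 0.58]
wrench world R [[0.937, 0.35, -0.002], [-0.35, 0.936, -0.036], [-0.01, 0.034, 0.999]] origin [483.1 218.9 135.6] yaw -20.462177890601684 big [572.11913244 185.70583211 134.5797625 ]
in tool: R [[0.998, -0.002, 0.061], [-0.003, -1.0, 0.004], [0.061, -0.004, -0.998]] big [92.1  0.4 21.8]
resid px 0.85 [0.42 0.69 0.45 0.74 0.81 0.62 0.72 0.91 0.59 0.47 0.29 0.52 0.52 0.39]
wrench world R [[0.935, 0.352, -0.047], [-0.352, 0.936, 0.015], [0.049, 0.002, 0.999]] origin [483.9 218.5 129.6] yaw -20.63815948370252 big [572.68975866 185.08485336 134.26746204]
in tool: R [[1.0, -0.001, 0.001], [-0.001, -1.0, -0.028], [0.001, 0.028, -1.0]] big [92.8  0.8 22.2]
```

Call:
arm_command --commands '[0.01,0.043,0,2,0.012,0.043,0,2,0.013,0.042,0,2,0.015,0.042,0,2,0.016,0.041,0,1.3]'

```text
clock: 12.95
position: [454.6, -2.7, 146.1]
ee_rot: [0.966, -0.257, 0.026, -0.015]
contact_force: [1.2, -0.0, -3.1]
gripper_width: 12.7
```

Call:
arm_command --commands '[0.016,0.041,0,0,0.016,0.041,0,0,0,0,0,0,0,0,0,0,0,0,0,0]'

```text
clock: 13.45
position: [433.9, -97.6, 140.0]
ee_rot: [0.964, -0.263, 0.022, -0.014]
contact_force: [-0.3, 0.2, -4.3]
gripper_width: 13.0
```

```bash
cat > rel.py <<'E'
from v import *
def rel(n,ring=(92.7,.6,21.3),c=(516.7,-184.0),z=112):
    s,i,im,M=look(n)
    r=s['position']+M@np.array(ring);print('ring world',r.round(1),'tool delta',(M.T@(np.array([*c,z])-r)).round(1))
    return s,i,im,M
E
python3 -c "
from rel import *
rel('w18')"
```

```text
13.45 [433.9 -97.6 140. ] psi -30.54 tilt z [ 0.0498  0.0164 -0.9986] F [-0.3  0.2 -4.3] T [ 0.01  0.1  -0.03] w 13.0 j [ 0.14  0.15 -0.57 -0.01 -0.79  0.91]
ring world [ 514.5 -144.8  121.9] tool delta [21.5 33.   9.3]
```

View pics/w18_b.png

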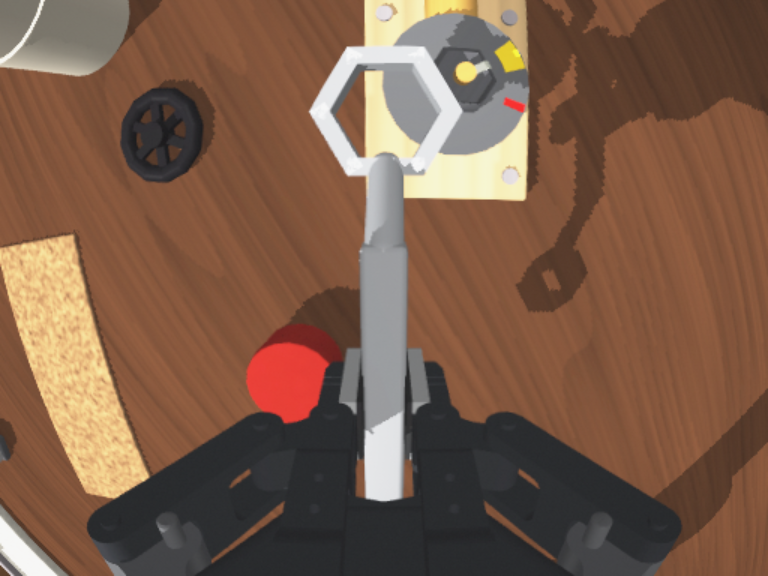

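Call:
arm_command --commands '[0.011,0.0165,0,0,0.0105,0.0165,0,0,0,0,0,0,0,0,0,0,0,0,0,0]'

```text
clock: 14.0
position: [437.8, -131.7, 139.0]
ee_rot: [0.966, -0.257, 0.022, -0.015]
contact_force: [-0.8, -0.7, -2.9]
gripper_width: 12.6
```

```bash
python3 -c "
from rel import *
from fit import *
s,i,im,M=rel('w19')
c,n=fitc(im,i,(516.7,-184));print(c,n)
cv2.imwrite('pics/c19.png',cv2.resize(im[0:130,195:325,::-1],None,fx=4.5,fy=4.5,interpolation=2))
"
```

```text
14.0 [ 437.8 -131.7  139. ] psi -29.85 tilt z [ 0.0498  0.0178 -0.9986] F [-0.8 -0.7 -2.9] T [-0.07  0.1   0.  ] w 12.6 j [ 0.05  0.18 -0.54 -0.02 -0.8   1.01]
ring world [ 518.9 -178.   120.9] tool delta [0.8 6.7 8.6]
[ 516.34167314 -184.29159981] 57
```

View pics/c19.png

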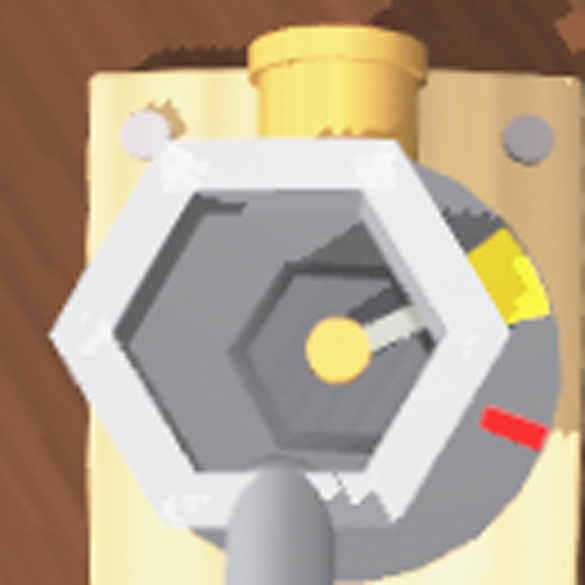

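Call:
arm_command --commands '[0.001,0.004,0.007,0,0,0.003,0.007,0,0,0,0.006,0,0,0,0,0,0,0,0,0]'

```text
clock: 14.55
position: [435.7, -136.9, 116.5]
ee_rot: [0.966, -0.256, 0.021, -0.015]
contact_force: [0.2, -0.0, -2.8]
gripper_width: 12.6
```

```bash
python3 -c "
from rel import *
s,i,im,M=rel('w20',z=94)
cv2.imwrite('pics/c20.png',cv2.resize(im[0:130,195:325,::-1],None,fx=4.5,fy=4.5,interpolation=2))
"
```

```text
14.55 [ 435.7 -136.9  116.5] psi -29.7 tilt z [ 0.0485  0.0181 -0.9987] F [ 0.2 -0.  -2.8] T [-0.11  0.11  0.02] w 12.6 j [ 0.04  0.21 -0.57 -0.02 -0.74  1.03]
ring world [ 516.9 -183.    98.3] tool delta [0.2 1.1 4.2]
```

View pics/c20.png

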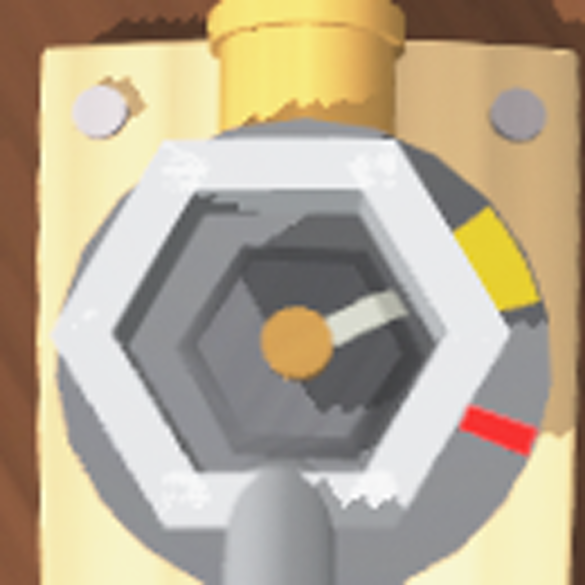

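Call:
arm_command --commands '[0,0.0012,0.006,0,0,0,0.006,0,0,0,0.003,0,0,0,0,0,0,0,0,0]'

```text
clock: 15.1
position: [436.1, -137.8, 100.4]
ee_rot: [0.966, -0.256, 0.021, -0.015]
contact_force: [0.6, -0.3, -3.7]
gripper_width: 12.9
```

```bash
python3 -c "
from rel import *
s,i,im,M=rel('w21',z=80)
cv2.imwrite('pics/c21.png',cv2.resize(im[0:130,195:325,::-1],None,fx=4.5,fy=4.5,interpolation=2))
"
```

```text
15.1 [ 436.1 -137.8  100.4] psi -29.71 tilt z [ 0.0492  0.0181 -0.9986] F [ 0.6 -0.3 -3.7] T [-0.09  0.12 -0.02] w 12.9 j [ 0.04  0.24 -0.59 -0.03 -0.7   1.03]
ring world [ 517.3 -183.9   82.2] tool delta [-0.6  0.5  2.2]
```

View pics/c21.png

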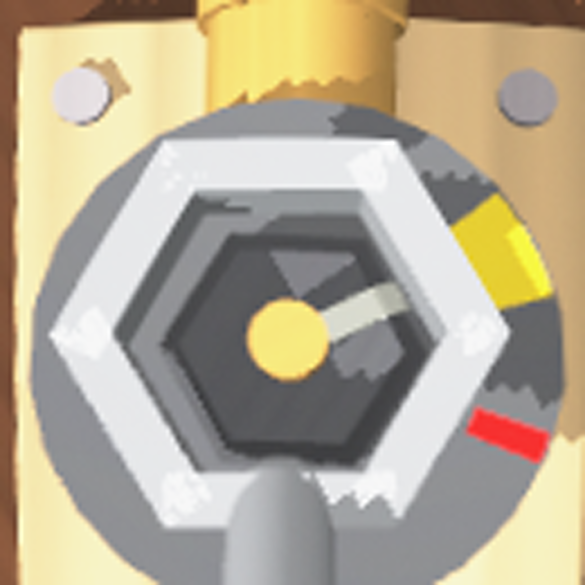

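```bash
cat > ov.py <<'E'
from rel import *
def ov(n,im,s,M,i,c=(516.7,-184.),na=-90,box=(195,0,325,130),fx=4.5):
    o=cv2.resize(im[box[1]:box[3],box[0]:box[2],::-1],None,fx=fx,fy=fx,interpolation=2)
    def pl(P,col):
        P=np.array([pix('wrist',p,i) for p in P]);cv2.polylines(o,[((P-box[:2]+.5)*fx-.5).astype(int)],True,col,1)
    hexa=lambda r,a0:[(r/np.cos(np.pi/6)*np.cos(np.radians(a0+30+60*k)),r/np.cos(np.pi/6)*np.sin(np.radians(a0+30+60*k))) for k in range(6)]
    for z,r in((78,12),(72,15)): pl([[c[0]+x,c[1]+y,z] for x,y in hexa(r,na)],(0,255,0))
    pl([[c[0]+4.5*np.cos(t),c[1]+4.5*np.sin(t),90] for t in np.arange(0,6.28,.3)],(0,255,0))
    pl([[c[0]+38*np.cos(t),c[1]+38*np.sin(t),56] for t in np.arange(0,6.28,.1)],(255,0,255))
    Rt=np.array([[.998,-.002,.06],[-.003,-1,-.01],[.06,.01,-.998]])
    for z,r,col in((0,16,(0,0,255)),(14,16,(255,128,0)),(14,22,(255,128,0))):
        pl([s['position']+M@(np.array([92.7,.6,21.3])+Rt@np.array([x,y,z])) for x,y in hexa(r,0)],col)
    cv2.imwrite(f'pics/{n}.png',o)
E
python3 -c "
from ov import *
s,i,im,M=rel('w22',z=80)
ov('o22',im,s,M,i)"
```

```text
15.15 [ 436.1 -137.8  100.4] psi -29.72 tilt z [ 0.0492  0.0181 -0.9986] F [-0.6  0.1 -2.7] T [-0.04  0.19 -0.01] w 12.8 j [ 0.04  0.24 -0.59 -0.03 -0.7   1.03]
ring world [ 517.3 -183.9   82.2] tool delta [-0.6  0.5  2.2]
```

View pics/o22.png

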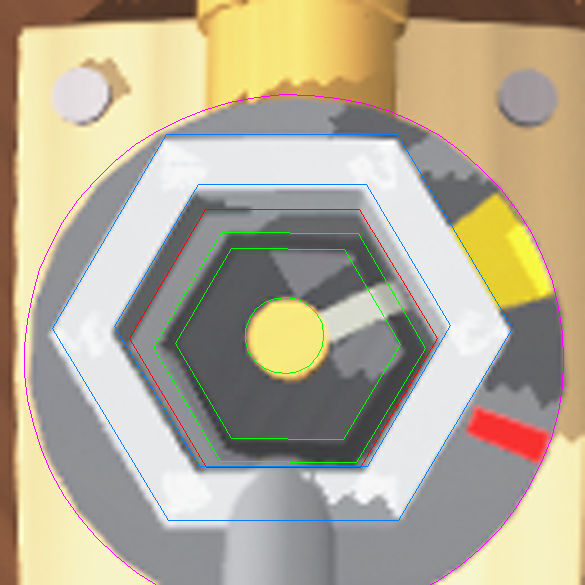

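Call:
arm_command --commands '[-0.0006,0.0008,0.005,0,0,0,0.005,0,0,0,0.003,0,0,0,0,0,0,0,0,0]'

```text
clock: 15.7
position: [435.9, -138.1, 86.6]
ee_rot: [0.966, -0.256, 0.022, -0.015]
contact_force: [0.9, 0.1, -3.6]
gripper_width: 12.9
```

```bash
python3 -c "
from ov import *
s,i,im,M=rel('w23',z=70)
ov('o23',im,s,M,i)"
```

```text
15.7 [ 435.9 -138.1   86.6] psi -29.72 tilt z [ 0.0499  0.018  -0.9986] F [ 0.9  0.1 -3.6] T [-0.07  0.12  0.05] w 12.9 j [ 0.04  0.26 -0.6  -0.03 -0.66  1.03]
ring world [ 517.2 -184.1   68.5] tool delta [-0.4  0.1 -1.5]
```

View pics/o23.png

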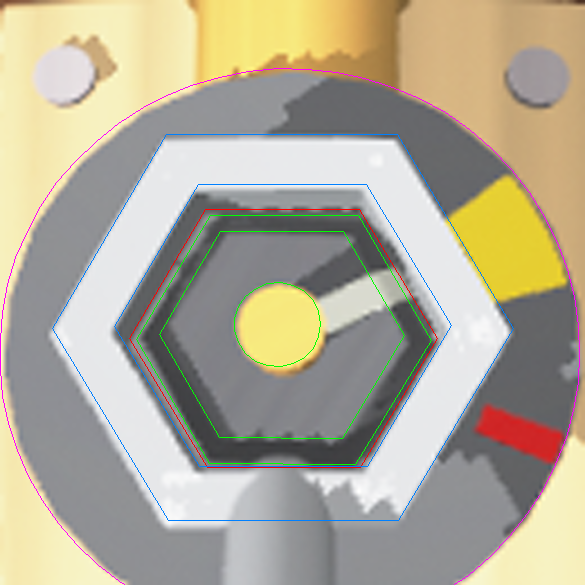

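Call:
arm_command --commands '[-0.0003,0.0003,0.005,0,0,0,0.004,0,0,0,0.003,0,0,0,0,0,0,0,0,0]'

```text
clock: 16.25
position: [434.8, -137.7, 73.5]
ee_rot: [0.966, -0.256, 0.021, -0.015]
contact_force: [-1.3, 1.5, -1.6]
gripper_width: 12.6
```

```bash
python3 -c "
from ov import *
s,i,im,M=rel('w24',z=56)
ov('o24',im,s,M,i)"
```

```text
16.25 [ 434.8 -137.7   73.5] psi -29.74 tilt z [ 0.0475  0.0186 -0.9987] F [-1.3  1.5 -1.6] T [ 0.27  0.53 -0.03] w 12.6 j [ 0.04  0.28 -0.62 -0.03 -0.62  1.04]
ring world [ 516.  -183.7   55.2] tool delta [ 0.8 -0.2 -0.8]
```

View pics/o24.png

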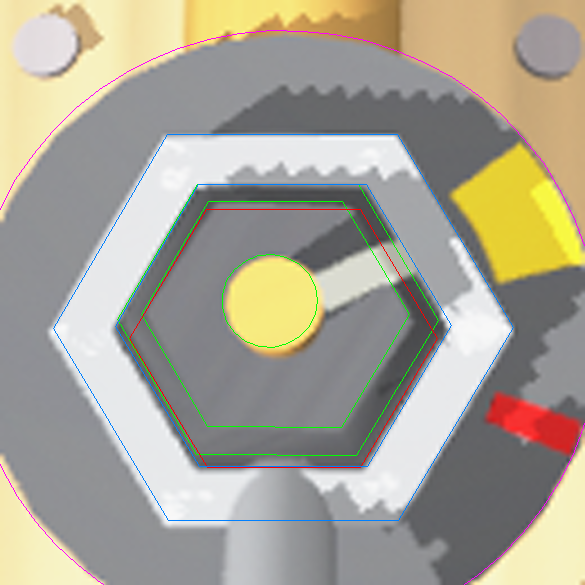

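Ring is seated: the underside is at about 55–56 mm and forces are small. Turning clockwise on the arc now.

Call:
arm_command --commands '[0.0004,-0.0081,-0.0003,5,0.0004,-0.0081,-0.0003,5,0.0004,-0.0081,-0.0003,5,0.0004,-0.0081,-0.0003,5,0,0,0,0]'

```text
clock: 16.8
position: [456.2, -113.2, 75.7]
ee_rot: [0.905, -0.424, 0.018, -0.017]
contact_force: [-2.5, 0.0, -2.5]
gripper_width: 13.0
```

```bash
python3 -c "
from ov import *
s,i,im,M=rel('w25',z=56)
ov('o25',im,s,M,i,na=-90-12)"
```

```text
16.8 [ 456.2 -113.2   75.7] psi -50.26 tilt z [ 0.0468  0.0167 -0.9988] F [-2.5  0.  -2.5] T [-0.19  0.55  0.1 ] w 13.0 j [ 0.1   0.29 -0.59 -0.02 -0.64  0.61]
ring world [ 516.  -184.5   56. ] tool delta [ 0.1 -0.9  0.1]
```

View pics/o25.png

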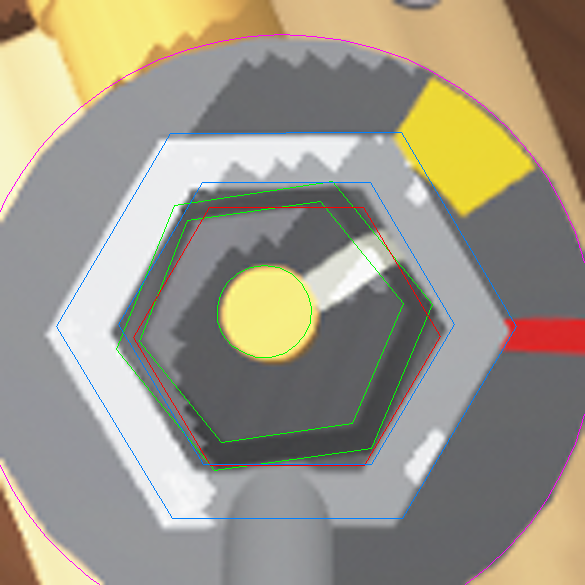

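Call:
arm_command --commands '[0.0004,-0.0085,-0.0003,5,0.0004,-0.0083,-0.0003,5,0.0004,-0.0081,-0.0003,5,0.0004,-0.0081,-0.0003,5,0,0,0,0]'

```text
clock: 17.35
position: [483.7, -97.6, 77.6]
ee_rot: [0.818, -0.575, 0.014, -0.02]
contact_force: [0.1, 2.7, -2.6]
gripper_width: 13.0
```

```bash
python3 -c "
from ov import *
s,i,im,M=rel('w26',z=56)
ov('o26',im,s,M,i,na=-123)"
```

```text
17.35 [483.7 -97.6  77.6] psi -70.16 tilt z [ 0.046   0.0165 -0.9988] F [ 0.1  2.7 -2.6] T [0.61 0.1  0.05] w 13.0 j [ 0.12  0.32 -0.53 -0.02 -0.66  0.24]
ring world [ 515.6 -184.7   56.3] tool delta [-0.2 -1.3  0.3]
```

View pics/o26.png

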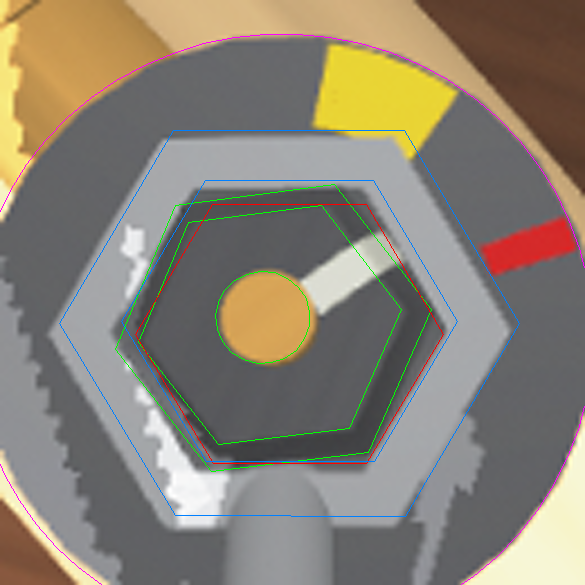

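Call:
arm_command --commands '[0.0004,-0.0081,-0.0003,5,0.0004,-0.0081,-0.0003,5,0.0004,-0.0065,-0.0003,4,0.0002,-0.005,0,3,0,0,0,0]'

```text
clock: 17.9
position: [509.4, -92.4, 78.8]
ee_rot: [0.727, -0.686, 0.011, -0.022]
contact_force: [1.3, 1.6, -3.9]
gripper_width: 12.8
```

```bash
python3 -c "
from ov import *
s,i,im,M=rel('w27',z=56)
ov('o27',im,s,M,i,na=-138.2)"
```

```text
17.9 [509.4 -92.4  78.8] psi -86.65 tilt z [ 0.0466  0.0175 -0.9988] F [ 1.3  1.6 -3.9] T [ 0.29 -0.24  0.13] w 12.8 j [ 0.13  0.36 -0.48 -0.02 -0.69 -0.06]
ring world [ 515.2 -184.6   56.1] tool delta [-0.5 -1.5  0.2]
```

View pics/o27.png

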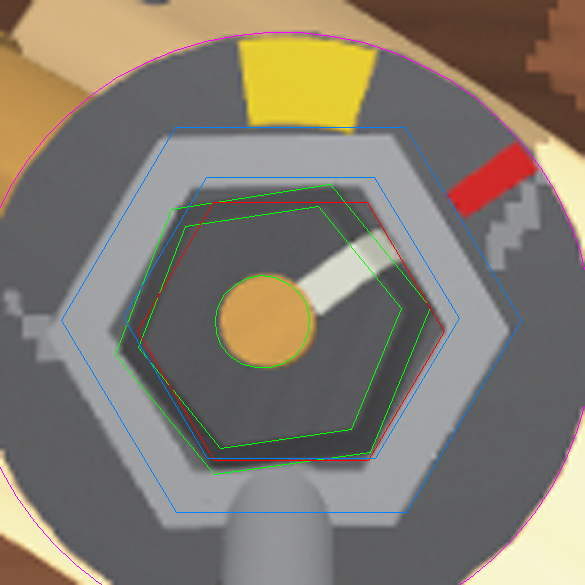

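Call:
arm_command --commands '[0.0002,-0.005,-0.0002,3,0.0002,-0.005,-0.0002,3,0.0002,-0.005,-0.0001,3,0.0,0,0,0,0,0,0,0]'

```text
clock: 18.45
position: [518.7, -92.6, 79.1]
ee_rot: [-0.679, 0.734, -0.007, 0.02]
contact_force: [-0.3, 3.4, -5.9]
gripper_width: 13.0
```

```bash
python3 -c "
from ov import *
s,i,im,M=rel('w28',z=56)
ov('o28',im,s,M,i,na=-138.2)"
```

```text
18.45 [518.7 -92.6  79.1] psi -94.39 tilt z [ 0.038   0.0165 -0.9991] F [-0.3  3.4 -5.9] T [0.41 0.01 1.1 ] w 13.0 j [ 0.12  0.37 -0.45 -0.02 -0.71 -0.19]
ring world [ 511.9 -184.6   56. ] tool delta [-1.  -4.8  0.2]
```

View pics/o28.png

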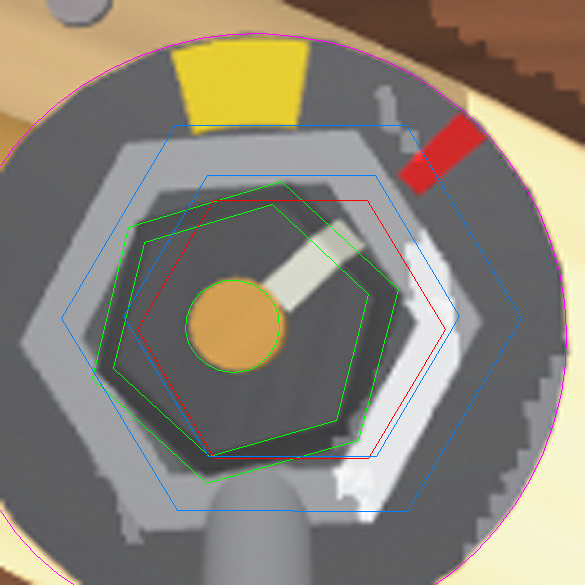

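The nut stopped: torque rose to 1.1 N m and the hexagon outline fits −138°, with the white mark on the red. I'll back off within the free play, then lift.

Call:
arm_command --commands '[0.0002,0.005,-0.0003,-3,0.0002,0.005,-0.0005,-3,0,0,-0.002,0,0,0,-0.002,0,0,0,0,0]'

```text
clock: 19.0
position: [510.9, -93.5, 81.9]
ee_rot: [0.716, -0.697, 0.01, -0.022]
contact_force: [3.2, 1.3, -6.6]
gripper_width: 12.7
```

```bash
python3 -c "
from ov import *
s,i,im,M=rel('w29',z=56)
ov('o29',im,s,M,i,na=-138.2)"
```

```text
19.0 [510.9 -93.5  81.9] psi -88.43 tilt z [ 0.0455  0.0178 -0.9988] F [ 3.2  1.3 -6.6] T [ 0.79 -0.35  0.53] w 12.7 j [ 0.12  0.36 -0.47 -0.02 -0.7  -0.08]
ring world [ 513.8 -185.8   59. ] tool delta [-1.6 -2.8  3.2]
```

View pics/o29.png

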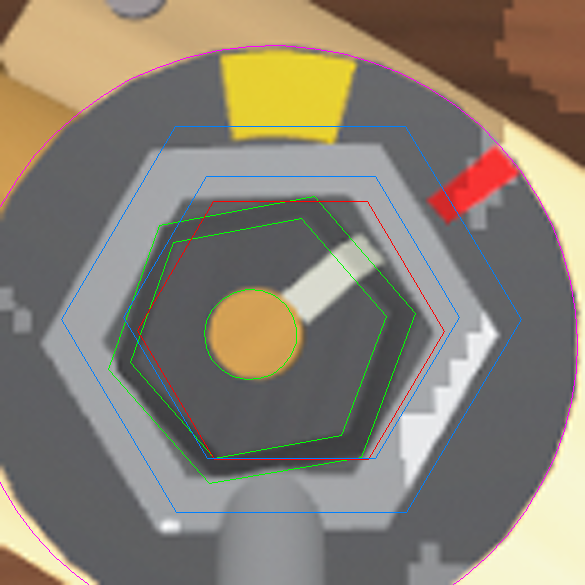

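Call:
arm_command --commands '[-0.0005,0.0025,-0.001,-2,-0.0005,0.002,-0.001,-2,0,0,-0.003,0,0,0,-0.004,0,0,0,0,0]'

```text
clock: 19.55
position: [503.5, -95.6, 86.8]
ee_rot: [0.738, -0.674, 0.009, -0.02]
contact_force: [2.0, 5.5, -6.9]
gripper_width: 12.8
```

```bash
python3 -c "
from ov import *
s,i,im,M=rel('w30',z=56)
ov('o30',im,s,M,i,na=-138.2)"
```

```text
19.55 [503.5 -95.6  86.8] psi -84.82 tilt z [ 0.0399  0.0167 -0.9991] F [ 2.   5.5 -6.9] T [ 1.81 -0.45  0.59] w 12.8 j [ 0.12  0.34 -0.47 -0.02 -0.71 -0.02]
ring world [ 512.2 -187.6   64.3] tool delta [-3.1 -4.5  8.5]
```

View pics/o30.png

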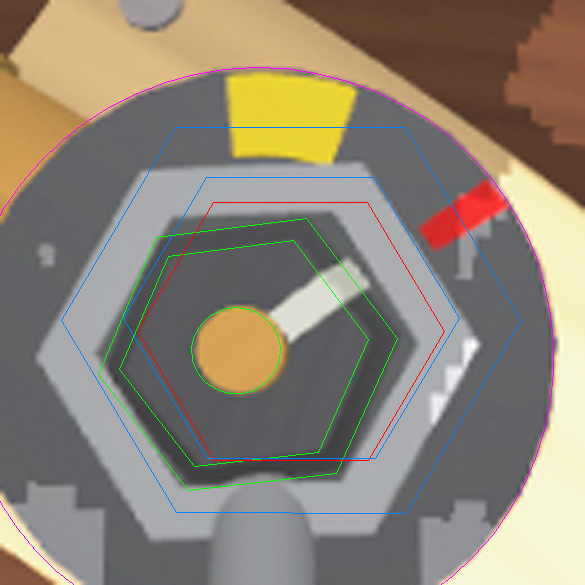

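Call:
arm_command --commands '[-0.0015,0.003,0,-2.5,-0.0015,0.003,0,-2.5,0,0,0,0,0,0,0,0,0,0,0,0]'

```text
clock: 20.1
position: [496.5, -96.3, 86.2]
ee_rot: [0.766, -0.643, 0.01, -0.017]
contact_force: [3.6, 0.0, -12.0]
gripper_width: 12.6
```

```bash
python3 -c "
from ov import *
s,i,im,M=rel('w31',z=64)
ov('o31',im,s,M,i,na=-138.2)"
```

```text
20.1 [496.5 -96.3  86.2] psi -80.06 tilt z [ 0.0381  0.0136 -0.9992] F [  3.6   0.  -12. ] T [ 0.01 -0.61  0.35] w 12.6 j [ 0.12  0.33 -0.49 -0.01 -0.71  0.06]
ring world [ 512.7 -187.4   64.3] tool delta [-2.7 -4.5  0.5]
```

View pics/o31.png

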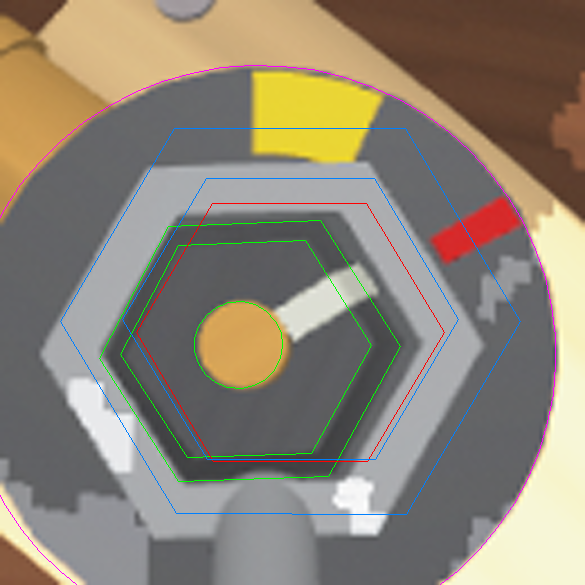

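View pics/w31_b.png

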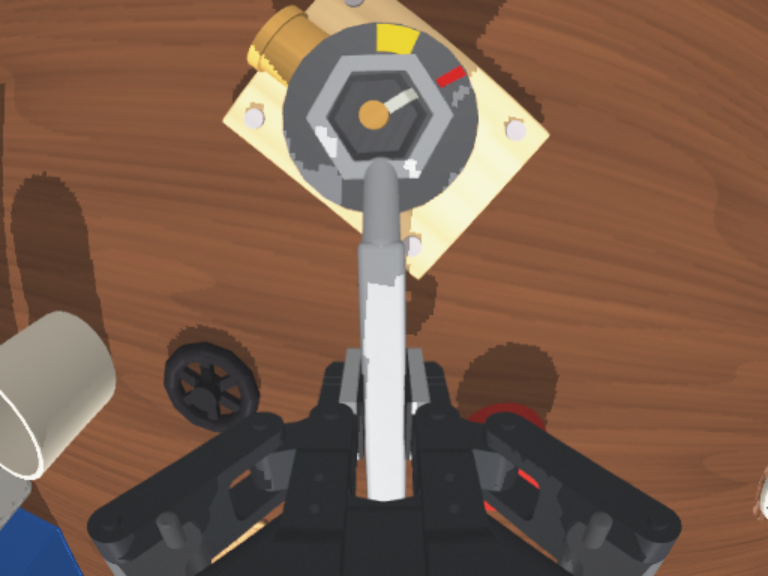

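Call:
arm_command --commands '[-0.0005,-0.002,0,0,0,0,-0.002,0,0,0,-0.004,0,0,0,-0.004,0,0,0,0,0]'

```text
clock: 20.65
position: [497.3, -98.8, 93.9]
ee_rot: [0.765, -0.644, 0.01, -0.014]
contact_force: [1.3, 3.5, -6.7]
gripper_width: 12.5
```

```bash
python3 -c "
from ov import *
s,i,im,M=rel('w32',z=64)
ov('o32',im,s,M,i,na=-138.2)"
```

```text
20.65 [497.3 -98.8  93.9] psi -80.13 tilt z [ 0.0337  0.0091 -0.9994] F [ 1.3  3.5 -6.7] T [1.29 0.01 0.28] w 12.5 j [ 0.12  0.32 -0.48 -0.01 -0.73  0.06]
ring world [ 513.3 -190.1   72.3] tool delta [-5.4 -4.1  8.4]
```

View pics/o32.png

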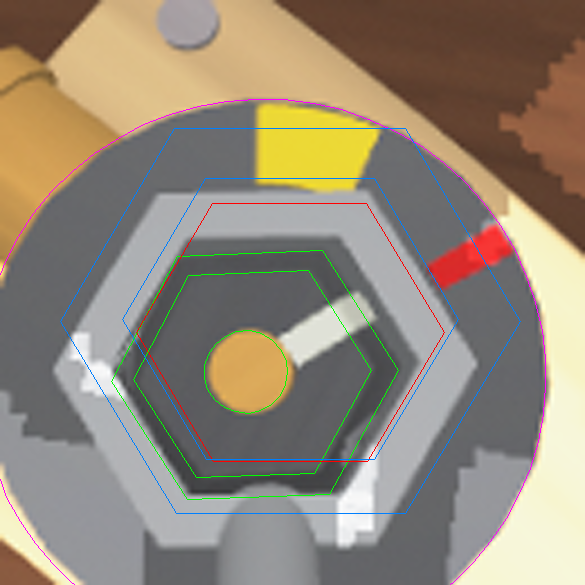

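The ring is jammed because the wrench pitched in the pads: the ring stayed down while the handle rose about 13°. I'll lower the handle to level it, unload it and lift again.

Call:
arm_command --commands '[-0.003,-0.001,0.006,0,-0.002,-0.001,0.006,0,-0.001,-0.001,0.005,0,0,0,0.0,0,0,0,0,0]'

```text
clock: 21.2
position: [499.3, -92.2, 78.8]
ee_rot: [0.765, -0.644, 0.01, -0.013]
contact_force: [-3.3, -2.3, -0.7]
gripper_width: 12.6
```

```bash
python3 -c "
from ov import *
s,i,im,M=rel('w33',z=56)
ov('o33',im,s,M,i,na=-138.2)"
```

```text
21.2 [499.3 -92.2  78.8] psi -80.12 tilt z [ 0.0317  0.0063 -0.9995] F [-3.3 -2.3 -0.7] T [-0.87  0.67 -0.06] w 12.6 j [ 0.14  0.35 -0.5  -0.   -0.7   0.04]
ring world [ 515.3 -183.5   57.5] tool delta [ 0.7 -1.2  1.5]
```

View pics/o33.png

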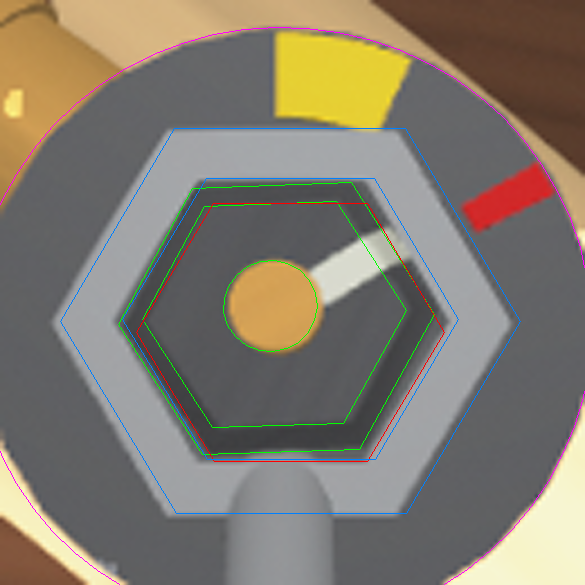

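Call:
arm_command --commands '[0.0008,0.001,0.003,0,0,0,0.001,0,0,0,0,0,0,0,0,0,0,0,0,0]'

```text
clock: 21.75
position: [499.9, -91.6, 76.3]
ee_rot: [0.765, -0.644, 0.011, -0.015]
contact_force: [-1.8, 1.0, 0.8]
gripper_width: 12.8
```

```bash
python3 -c "
from ov import *
s,i,im,M=rel('w34',z=56)
ov('o34',im,s,M,i,na=-138.2)"
```

```text
21.75 [499.9 -91.6  76.3] psi -80.16 tilt z [ 0.0358  0.0087 -0.9993] F [-1.8  1.   0.8] T [-0.39  0.71 -0.11] w 12.8 j [ 0.14  0.35 -0.5  -0.01 -0.68  0.04]
ring world [ 515.9 -182.8   54.7] tool delta [ 1.3 -0.6 -1.2]
```

View pics/o34.png

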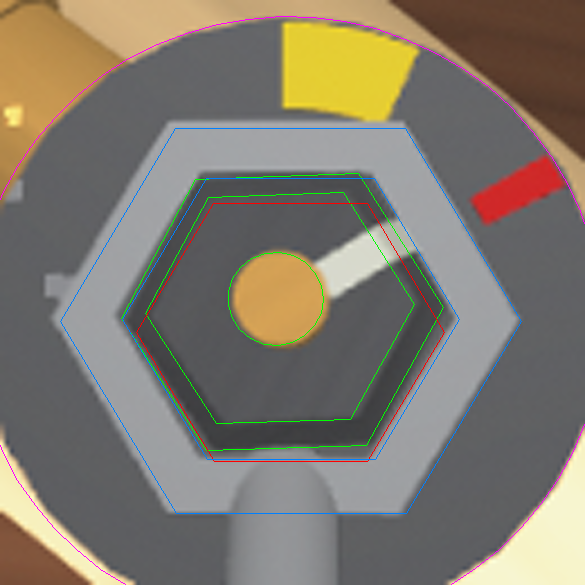

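Call:
arm_command --commands '[0,-0.0002,-0.004,0,0,-0.0002,-0.005,0,0,-0.0002,-0.004,0,0,0,0,0,0,0,0,0]'

```text
clock: 22.3
position: [498.3, -93.7, 84.5]
ee_rot: [0.764, -0.645, 0.009, -0.013]
contact_force: [-1.7, 0.2, -3.4]
gripper_width: 12.9
```

```bash
python3 -c "
from ov import *
s,i,im,M=rel('w35',z=66)
ov('o35',im,s,M,i,na=-138.2)"
```

```text
22.3 [498.3 -93.7  84.5] psi -80.28 tilt z [ 0.0317  0.0086 -0.9995] F [-1.7  0.2 -3.4] T [0.36 0.42 0.06] w 12.9 j [ 0.13  0.34 -0.49 -0.01 -0.71  0.04]
ring world [ 514.1 -185.    63. ] tool delta [-0.6 -2.9 -3. ]
```

View pics/o35.png

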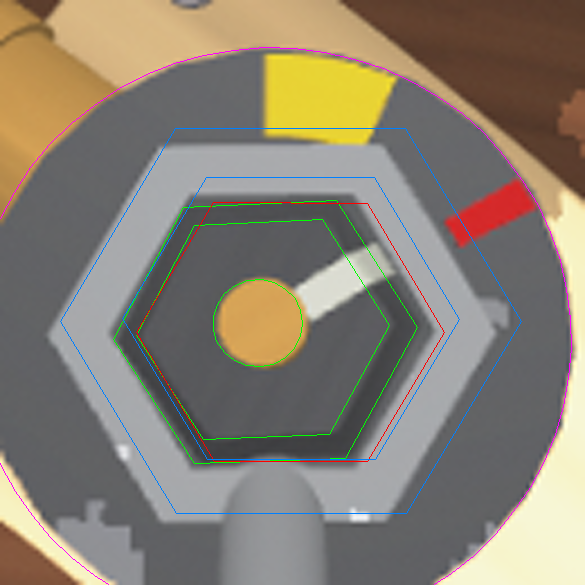

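Call:
arm_command --commands '[-0.001,-0.001,0.004,0,-0.001,-0.001,0.004,0,0,0,0.001,0,0,0,0,0,0,0,0,0]'

```text
clock: 22.85
position: [499.9, -91.2, 76.6]
ee_rot: [0.765, -0.644, 0.009, -0.012]
contact_force: [-2.7, 1.6, 0.2]
gripper_width: 12.4
```

Call:
arm_command --commands '[0,0,0.001,0,0,0,0,0,-0.0012,-0.0012,-0.005,0,-0.0012,-0.0012,-0.005,0,0,0,0,0]'

```text
clock: 23.35
position: [498.8, -92.8, 82.5]
ee_rot: [0.764, -0.645, 0.008, -0.009]
contact_force: [-1.4, 12.8, 0.9]
gripper_width: 12.7
```

```bash
python3 -c "
from ov import *
s,i,im,M=rel('w36',z=66)
ov('o36',im,s,M,i,na=-138.2)"
```

```text
23.35 [498.8 -92.8  82.5] psi -80.32 tilt z [ 0.0236  0.0028 -0.9997] F [-1.4 12.8  0.9] T [3.6  0.54 0.19] w 12.7 j [ 0.14  0.34 -0.49  0.   -0.71  0.03]
ring world [ 514.3 -184.2   61.4] tool delta [ 0.2 -2.5 -4.6]
```

View pics/o36.png

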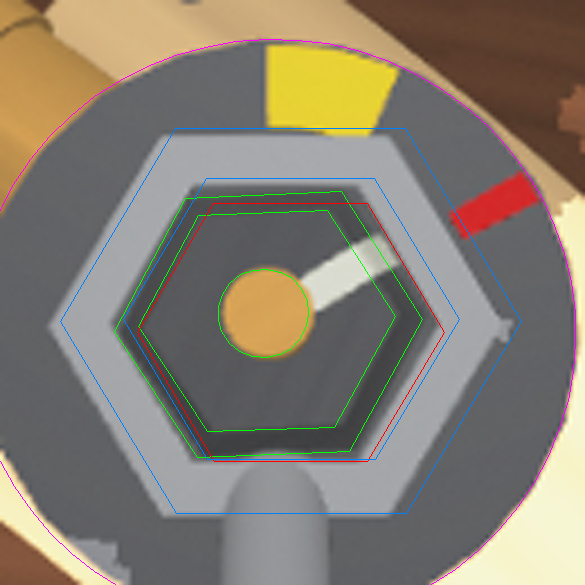

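Call:
arm_command --commands '[-0.001,0.0035,0.003,-3,-0.0005,0.0025,0.003,-2,0,0,0.002,0,0,0,0,0,0,0,0,0]'

```text
clock: 23.9
position: [492.7, -91.8, 75.0]
ee_rot: [0.791, -0.611, 0.008, -0.008]
contact_force: [-2.4, -0.1, 0.4]
gripper_width: 12.6
```

```bash
python3 -c "
from ov import *
s,i,im,M=rel('w37',z=56)
ov('o37',im,s,M,i,na=-138.2)"
```

```text
23.9 [492.7 -91.8  75. ] psi -75.35 tilt z [ 0.0231  0.0034 -0.9997] F [-2.4 -0.1  0.4] T [-0.38  0.88 -0.27] w 12.6 j [ 0.14  0.35 -0.51 -0.   -0.69  0.12]
ring world [ 516.  -181.5   53.9] tool delta [ 2.6 -0.1 -2.1]
```

View pics/o37.png

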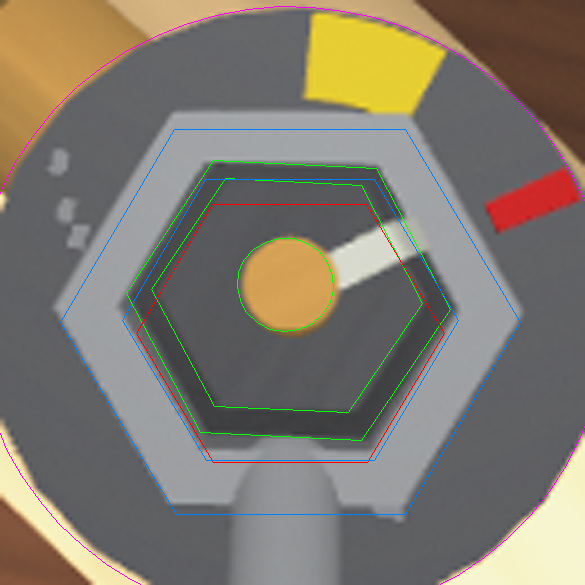

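Call:
arm_command --commands '[0,-0.0032,-0.004,2,0,0.0032,-0.004,-2,0,-0.0032,-0.004,2,0,0.0032,-0.004,-2,0,0,-0.003,0]'

```text
clock: 24.45
position: [491.4, -95.9, 87.6]
ee_rot: [0.791, -0.612, 0.008, -0.006]
contact_force: [0.2, -4.2, -12.7]
gripper_width: 12.7
```

```bash
python3 -c "
from ov import *
s,i,im,M=rel('w38',z=70)
ov('o38',im,s,M,i,na=-138.2)"
```

```text
24.45 [491.4 -95.9  87.6] psi -75.52 tilt z [ 1.990e-02  8.000e-04 -9.998e-01] F [  0.2  -4.2 -12.7] T [-0.71  0.01  0.23] w 12.7 j [ 0.13  0.33 -0.5   0.   -0.72  0.12]
ring world [ 514.4 -185.8   66.7] tool delta [-1.1 -2.7 -3.3]
```

View pics/o38.png

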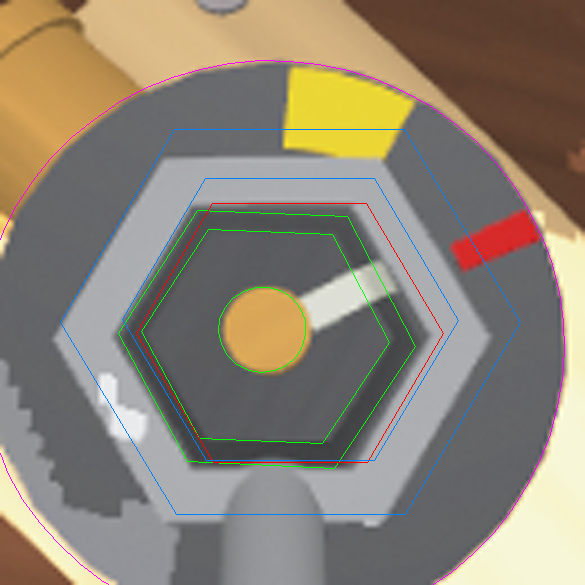

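The jam is a drawer-type lock: lifting 95 mm from the ring just pivots the bar in the pads. I'll lower it level again, let go with the ring resting on the nut, and re-grip close to the ring so the wrench's weight helps raise it.

Call:
arm_command --commands '[-0.002,-0.001,0.005,0,-0.001,-0.001,0.005,0,-0.0006,0,0.004,0,0,0,0.002,0,0,0,0,0]'

```text
clock: 25.0
position: [493.6, -90.1, 71.8]
ee_rot: [0.79, -0.613, 0.008, -0.007]
contact_force: [-3.0, -2.9, 1.0]
gripper_width: 12.8
```

Call:
arm_command --commands '[0,0,0.004,0,0,0,0.002,0,0,0,0,0,0,0,0,0,0,0,0,0]'

```text
clock: 25.5
position: [493.7, -89.2, 67.6]
ee_rot: [0.789, -0.614, 0.008, -0.007]
contact_force: [-3.5, 1.1, 1.9]
gripper_width: 12.7
```

```bash
python3 -c "
from ov import *
s,i,im,M=rel('w39',z=56)
ov('o39',im,s,M,i,na=-138.2)"
```

```text
25.5 [493.7 -89.2  67.6] psi -75.72 tilt z [ 0.0213  0.002  -0.9998] F [-3.5  1.1  1.9] T [-0.28  0.99 -0.29] w 12.7 j [ 0.15  0.36 -0.52  0.   -0.67  0.1 ]
ring world [ 516.4 -179.2   46.6] tool delta [ 4.8  0.7 -9.4]
```

View pics/o39.png

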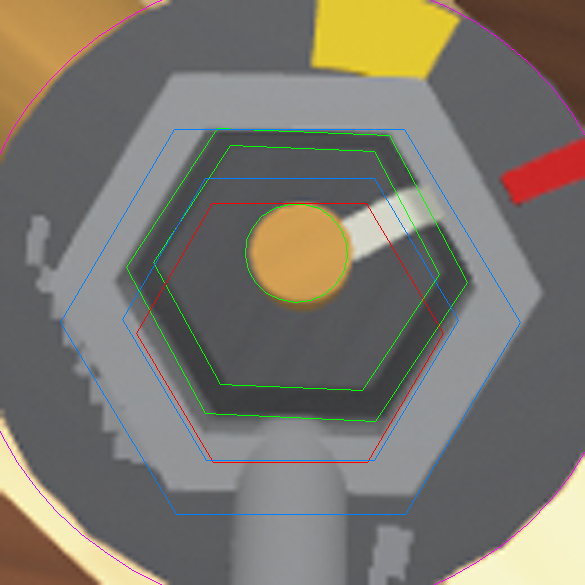

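Call:
arm_command --commands '[0,0,0,0,0,0,0,0,0,0,0,0,0,0,0,0,0,0,0,0]' --jaw 0.6

```text
clock: 26.05
position: [499.3, -88.4, 68.6]
ee_rot: [0.791, -0.612, 0.012, -0.011]
contact_force: [0.1, 0.8, 0.4]
gripper_width: 51.1
```

```bash
python3 -c "
from ov import *
s,i,im,M=rel('w40',z=56)"
```

```text
26.05 [499.3 -88.4  68.6] psi -75.46 tilt z [ 0.033   0.0027 -0.9995] F [0.1 0.8 0.4] T [-0.04  0.09 -0.02] w 51.1 j [ 0.15  0.36 -0.51  0.   -0.66  0.1 ]
ring world [ 522.7 -178.2   47.8] tool delta [ 4.2  7.  -8.4]
```

View pics/w40_b.png

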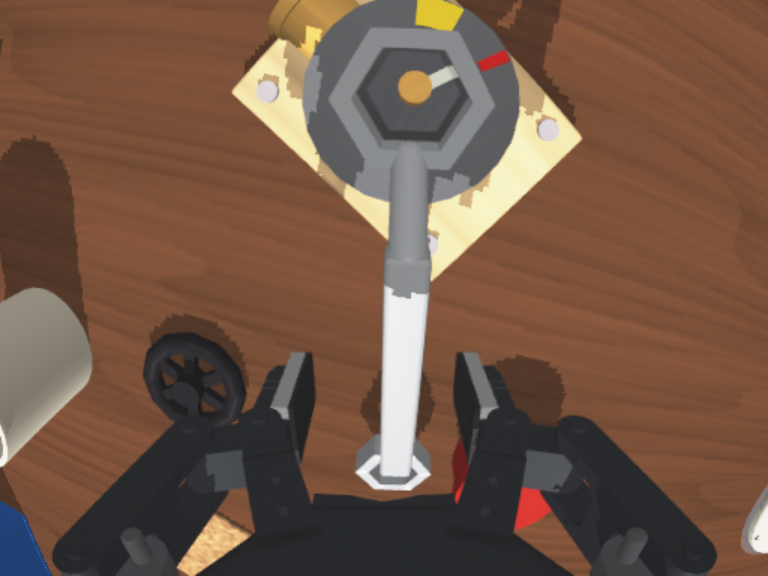

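```bash
python3 -c "
from v import *
from scipy.spatial.transform import Rotation as Ro
s=arm.read_state();i=arm.camera_info('wrist');M=Ro.from_quat(s['ee_rot']).as_matrix()
N=np.array([516.7,-184])
f=lambda p,z: unp('wrist',np.array(p)/1.5,z,i)
for p,z in (((407,262),90),((393.5,470),50)):
    q=f(p,z);d=N-q[:2];print(q,np.degrees(np.arctan2(d[1],d[0])),np.hypot(*d))
for yaw in(-77,-78,-79):
  a=np.radians(yaw);g=np.array([*(N-53*np.array([np.cos(a),np.sin(a)])),87.])
  print(yaw,M.T@(g-(s['position']-19*M[:,2])))
"
```

```text
[ 505.50175298 -136.37531081   90.        ] -76.7681009788811 48.92352968328701
[479.61532054 -23.97560318  50.        ] -76.95237314532105 164.2652763950073
-77 [44.0428326   5.16731545  0.66359767]
-78 [44.0756997   4.24338252  0.69386813]
-79 [44.12469503  3.32016661  0.72420714]
```

Call:
arm_command --commands '[0.015,0.002,0,0,0.015,0.002,0,0,0.012,0.001,0,1.5,0,0,0,0,0,0,0,0]'

```text
clock: 26.6
position: [506.0, -131.3, 68.7]
ee_rot: [0.782, -0.623, 0.013, -0.012]
contact_force: [0.6, 0.7, 0.5]
gripper_width: 51.3
```

```bash
python3 -c "
from v import *
s,i,im,M=look('w41')
N=np.array([516.7,-184]);a=np.radians(-77);g=np.array([*(N-53*np.array([np.cos(a),np.sin(a)])),87.])
print(M.T@(g-(s['position']-19*M[:,2])))
"
```

```text
26.6 [ 506.  -131.3   68.7] psi -77.03 tilt z [ 0.0343  0.0028 -0.9994] F [0.6 0.7 0.5] T [-0.    0.01 -0.03] w 51.3 j [ 0.06  0.38 -0.47 -0.   -0.68  0.17]
[0.82900313 0.75938394 0.69069963]
```

View pics/w41_b.png

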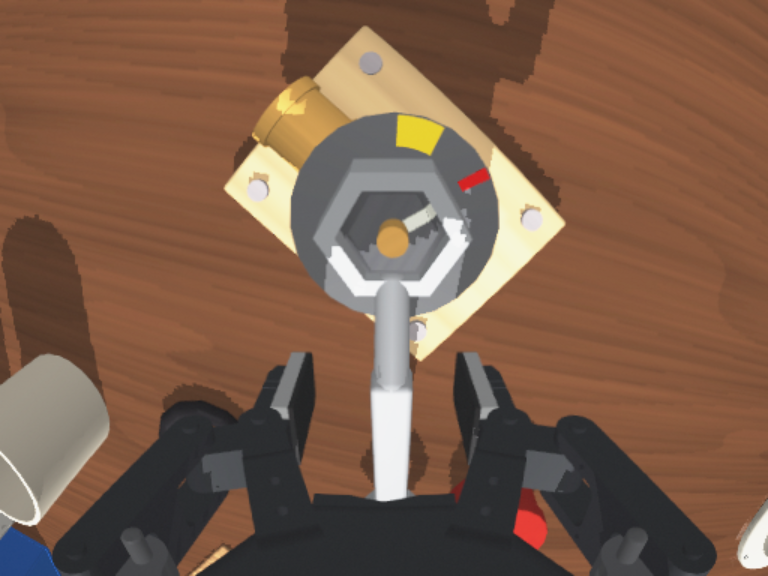

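Call:
arm_command --commands '[0,0.0008,0,0,0,0,0,0,0,0,0,0,0,0,0,0,0,0,0,0]' --jaw 0

```text
clock: 27.15
position: [503.9, -130.6, 68.7]
ee_rot: [0.783, -0.622, 0.012, -0.011]
contact_force: [-0.7, -1.7, 0.0]
gripper_width: 12.5
```

```bash
python3 -c "
from v import *
s,i,im,M=look('w42')
"
```

```text
27.15 [ 503.9 -130.6   68.7] psi -76.92 tilt z [ 0.0319  0.0023 -0.9995] F [-0.7 -1.7  0. ] T [-0.51  0.14 -0.06] w 12.5 j [ 0.06  0.38 -0.48 -0.   -0.68  0.17]
```

View pics/w42_b.png

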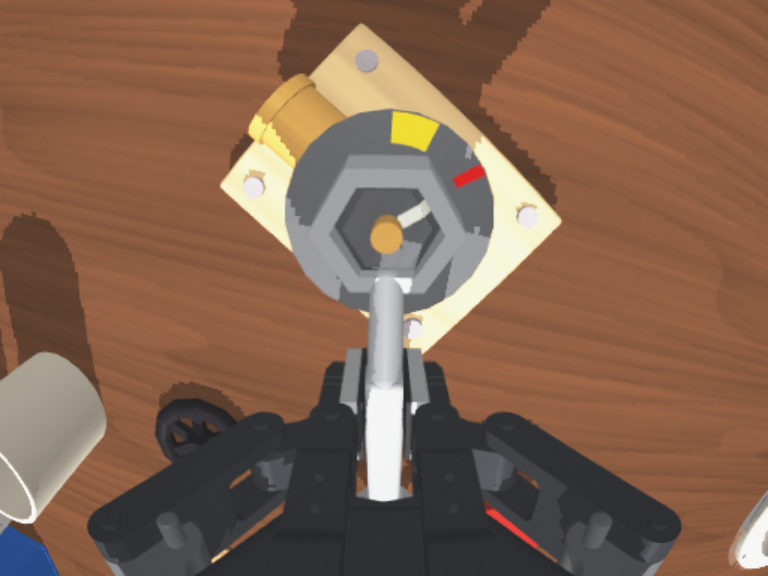

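Call:
arm_command --commands '[0,0,-0.004,0,0,0,-0.004,0,0,0,-0.004,0,0,0,-0.004,0,0,0,0,0]'

```text
clock: 27.7
position: [502.3, -129.8, 84.3]
ee_rot: [0.783, -0.622, 0.01, -0.011]
contact_force: [0.6, 0.9, -3.6]
gripper_width: 12.5
```

```bash
python3 -c "
from v import *
s,i,im,M=look('w43')
"
```

```text
27.7 [ 502.3 -129.8   84.3] psi -76.93 tilt z [ 0.0293  0.0037 -0.9996] F [ 0.6  0.9 -3.6] T [-0.09  0.01 -0.04] w 12.5 j [ 0.06  0.36 -0.46 -0.   -0.72  0.17]
```

View pics/w43_b.png

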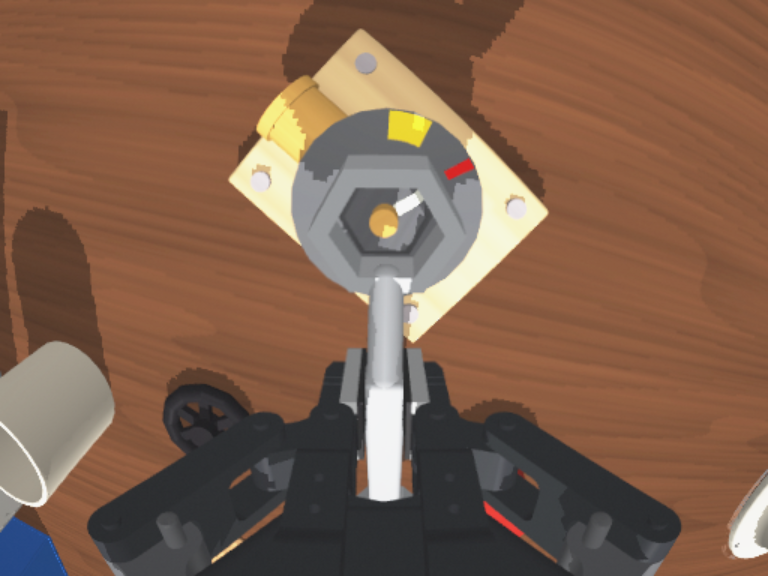

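The ring is rising with the tool now and only the wrench's weight is felt.

Call:
arm_command --commands '[0,0,-0.006,0,0,0,-0.008,0,0,0,-0.01,0,0,0,-0.02,0,0,0,-0.025,0]'

```text
clock: 28.25
position: [497.2, -130.0, 153.8]
ee_rot: [0.783, -0.622, 0.006, -0.008]
contact_force: [0.9, -0.1, -3.4]
gripper_width: 12.3
```

Call:
arm_command --commands '[0,0,-0.02,0,0,0,-0.01,0,0,0,0,0,0,0,0,0,0,0,0,0]'

```text
clock: 28.75
position: [497.4, -130.1, 189.6]
ee_rot: [0.783, -0.622, 0.009, -0.01]
contact_force: [0.4, 0.3, -3.5]
gripper_width: 12.5
```

```bash
python3 -c "
from v import *
s,i,im,M=look('w44')
snap('scene','s44')
cv2.imwrite('pics/c44.png',cv2.resize(im[70:200,170:340,::-1],None,fx=4.5,fy=4.5,interpolation=2))
"
```

```text
28.75 [ 497.4 -130.1  189.6] psi -77.0 tilt z [ 0.0278  0.0045 -0.9996] F [ 0.4  0.3 -3.5] T [-0.09  0.01 -0.02] w 12.5 j [ 0.06  0.22 -0.34 -0.   -0.98  0.17]
```

View pics/w44_b.png

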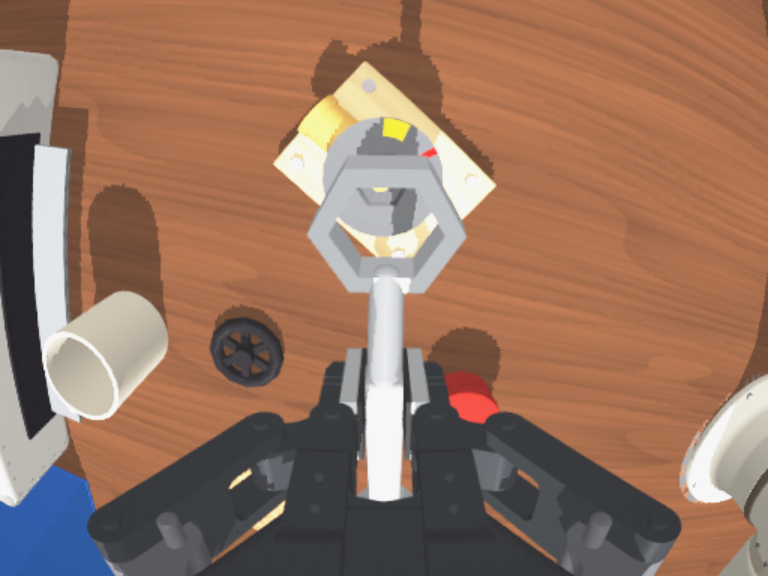

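View pics/s44.png

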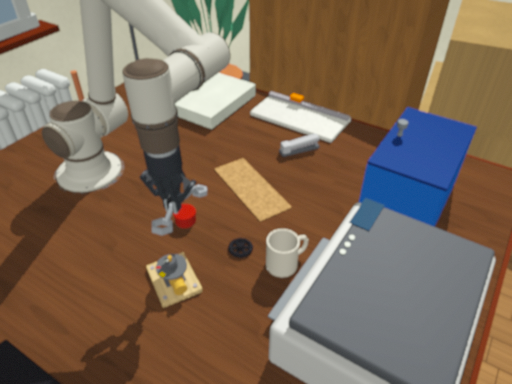

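View pics/c44.png

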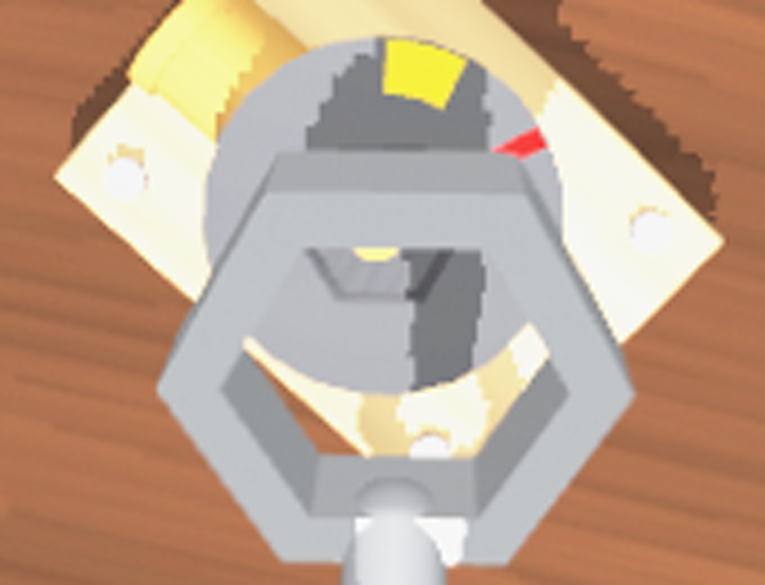

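```bash
sed -e 's/^px=\[.*/px=[(262,193),(522,193),(634,392),(505,563),(283,563),(158,388),(303,250),(490,250),(572,392),(475,518),(314,518),(222,388),(282,152),(508,152)]/' -e 's#^px=(np.*#px=(np.array(px)+.5)/4.5-.5+[170,70]#' -e 's/\[54,7,40\],\[54,-7,40\]/[95+22,O*.5,0],[95+22,-O*.5,0]/' pnp.py > pnp2.py; python3 pnp2.py
```

```text
resid px 0.77 [0.78 0.39 0.26 0.32 0.5  0.5  0.41 0.72 0.56 0.64 0.41 0.46]
wrench world R [[0.216, 0.975, -0.058], [-0.945, 0.224, 0.239], [0.246, 0.003, 0.969]] origin [489.7 -94.6 157.4] yaw -77.11473229476945 big [ 510.19303172 -184.40228121  180.7890603 ]
in tool: R [[0.97, 0.001, -0.245], [-0.005, -1.0, -0.023], [-0.245, 0.024, -0.969]] big [55.8 -0.2  8.5]
resid px 1.2 [0.89 0.22 0.25 0.23 0.41 0.52 0.39 0.85 0.74 0.56 0.38 0.46 0.73 1.21]
wrench world R [[0.216, 0.974, -0.062], [-0.947, 0.225, 0.23], [0.238, 0.009, 0.971]] origin [489.7 -94.2 157.7] yaw -77.12060998568762 big [ 510.24236461 -184.18809218  180.29231008]
in tool: R [[0.972, 0.0, -0.237], [-0.004, -1.0, -0.018], [-0.237, 0.018, -0.971]] big [55.6 -0.3  9. ]
```

Call:
arm_command --commands '[-0.0387,-0.0129,0,-6.5,-0.037,-0.0172,0,-6.5,-0.0348,-0.0213,0,-6.5,-0.0321,-0.0251,0,-6.5,-0.0291,-0.0286,0,-6.5]'

```text
clock: 29.35
position: [514.3, 74.4, 185.9]
ee_rot: [0.928, -0.373, 0.008, -0.004]
contact_force: [1.4, -0.3, -3.7]
gripper_width: 12.9
```

```bash
python3 -c "
from v import *
s,i,im,M=look('w45')
"
```

```text
29.35 [514.3  74.4 185.9] psi -43.87 tilt z [ 0.0185  0.0013 -0.9998] F [ 1.4 -0.3 -3.7] T [-0.14 -0.2   0.  ] w 12.9 j [ 0.46  0.24 -0.33  0.01 -0.98  0.34]
```

View pics/w45_b.png

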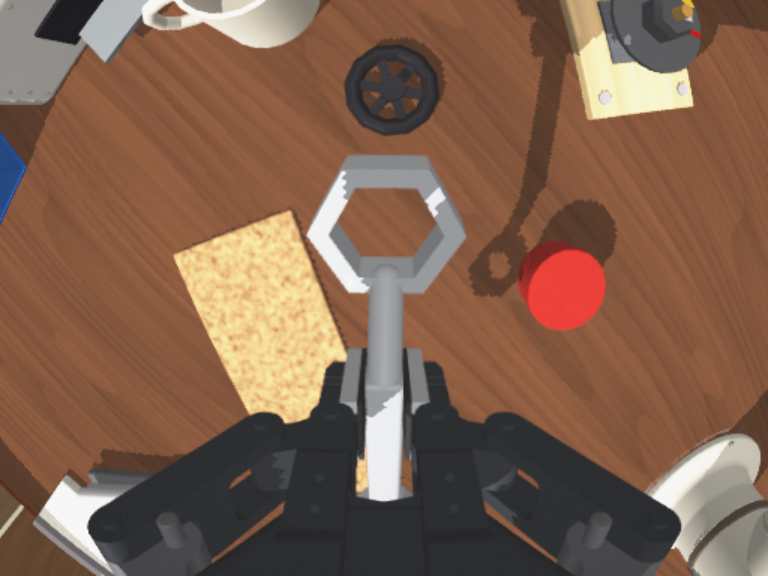

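Call:
arm_command --commands '[-0.0182,-0.0241,0,-4.6,-0.0162,-0.0255,0,-4.6,-0.0141,-0.0267,0,-4.6,-0.0119,-0.0278,0,-4.6,0,0,0,0]'

```text
clock: 29.9
position: [527.7, 206.8, 181.5]
ee_rot: [0.978, -0.208, 0.007, -0.002]
contact_force: [0.3, -0.9, -3.3]
gripper_width: 12.1
```

```bash
python3 - <<'E'
from v import *
s,i,im,M=look('w46')
g=np.array([528.7,194.9]);P=s['position']
print('tool delta to target xy (world vertical ignored)',M.T@np.array([*(g-P[:2]),0]))
t=snap('top','t46'); ti=arm.camera_info('top')
cv2.imwrite('pics/ct46.png',cv2.resize(t[180:260,310:410,::-1],None,fx=7,fy=7,interpolation=2))
sc=snap('scene','s46'); cv2.imwrite('pics/cs46.png',cv2.resize(sc[240:310,130:215,::-1],None,fx=8,fy=8,interpolation=2))
E
```

```text
29.9 [527.7 206.8 181.5] psi -24.03 tilt z [ 1.470e-02  1.000e-04 -9.999e-01] F [ 0.3 -0.9 -3.3] T [-0.1  -0.06  0.01] w 12.1 j [ 0.66  0.32 -0.23  0.01 -1.01  0.48]
tool delta to target xy (world vertical ignored) [ 5.80265871 10.4713271   0.0137416 ]
```

View pics/w46_b.png

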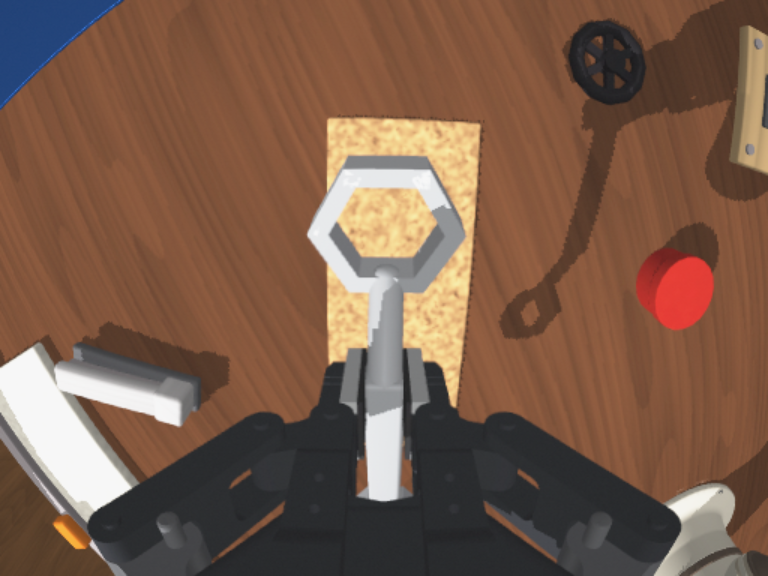

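View pics/cs46.png

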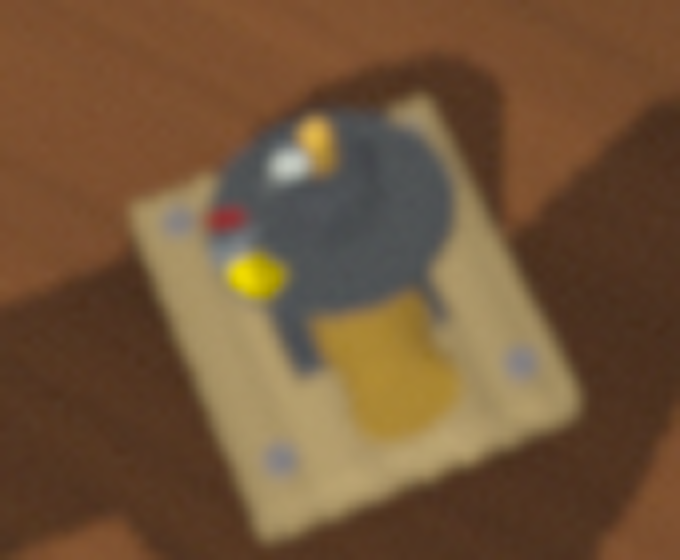

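Call:
arm_command --commands '[0.003,0.005,0.02,1.5,0.003,0.005,0.025,0,0,0,0.025,0,0,0,0.02,0,0,0,0,0]'

```text
clock: 30.55
position: [529.3, 185.6, 89.7]
ee_rot: [0.974, -0.228, 0.007, -0.001]
contact_force: [-1.7, -0.1, -3.5]
gripper_width: 12.3
```

```bash
python3 - <<'E'
from v import *
s,i,im,M=look('w47')
g=np.array([528.7,194.9]);P=s['position']-19*M[:,2]
print('tool delta',M.T@np.array([*(g-P[:2]),44-P[2]]))
for t in ('mat',):
    for q in arm.place_of('wrist',t)[:2]: print(t,np.round(w('wrist',q['centre'],i),1),round(q['confidence'],2))
E
```

```text
30.55 [529.3 185.6  89.7] psi -26.38 tilt z [ 0.0136 -0.0015 -0.9999] F [-1.7 -0.1 -3.5] T [-0.11  0.01 -0.01] w 12.3 j [ 0.63  0.41 -0.35  0.01 -0.8   0.47]
tool delta [-5.22875418 -7.87394115 64.71570225]
```

View pics/w47_b.png

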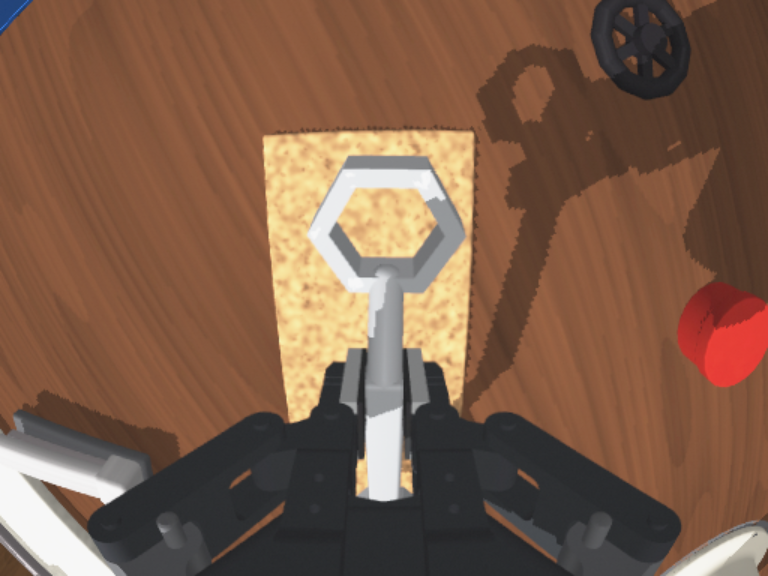

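```bash
python3 - <<'E'
from v import *
i=arm.camera_info('wrist')
f=lambda p: unp('wrist',np.array(p)/1.5,4,i)[:2]
a,b=f((264.5,136)),f((474.5,130));c,d=f((289,416)),f((464,406))
deg=lambda v:np.degrees(np.arctan2(v[1],v[0]))
print(a,b,np.linalg.norm(a-b),'far mid',(a+b)/2,'width dir',deg(a-b)-90,'left edge',deg(a-c),'right edge',deg(b-d))
m=(a+b)/2;y=np.radians(deg(a-b)-90);print('centre',m-140*np.array([np.cos(y),np.sin(y)]))
m=(a+b)/2;y=np.radians(-25.5);print('centre',m-140*np.array([np.cos(y),np.sin(y)]))
E
```

```text
[637.23630861 206.06531324] [590.77376008 106.63825002] 109.74747977040764 far mid [614.00503434 156.35178163] width dir -25.046817555119645 left edge -25.711494120441486 right edge -25.078844162209013
centre [487.17033272 215.62199728]
centre [487.64309454 216.62333518]
```

Call:
arm_command --commands '[-0.002,-0.005,0.007,-1,-0.002,-0.004,0.007,0,0,0,0.004,0,0,0,0,0,0,0,0,0]'

```text
clock: 31.15
position: [534.8, 199.3, 77.7]
ee_rot: [0.976, -0.218, 0.012, -0.006]
contact_force: [0.1, 0.4, -3.0]
gripper_width: 12.8
```

```bash
python3 - <<'E'
from v import *
s,i,im,M=look('w48')
g=np.array([529.5,195.5]);P=s['position']-19*M[:,2]
print('tool delta',M.T@np.array([*(g-P[:2]),44-P[2]]))
E
```

```text
31.15 [534.8 199.3  77.7] psi -25.2 tilt z [ 0.0269  0.0061 -0.9996] F [ 0.1  0.4 -3. ] T [-0.11  0.01  0.02] w 12.8 j [ 0.65  0.44 -0.35  0.02 -0.76  0.47]
tool delta [-3.90627047  6.23494655 52.5317241 ]
```

Call:
arm_command --commands '[-0.003,0.004,0.005,0,-0.002,0.003,0.005,0,0,0,0,0,0,0,0,0,0,0,0,0]'

```text
clock: 31.7
position: [526.5, 194.4, 66.9]
ee_rot: [0.976, -0.218, 0.012, -0.006]
contact_force: [-0.6, 0.1, -1.9]
gripper_width: 12.5
```

```bash
python3 - <<'E'
from v import *
s,i,im,M=look('w49')
g=np.array([529.5,195.5]);P=s['position']-19*M[:,2]
print('tool delta',M.T@np.array([*(g-P[:2]),44-P[2]]))
E
```

```text
31.7 [526.5 194.4  66.9] psi -25.21 tilt z [ 0.0267  0.006  -0.9996] F [-0.6  0.1 -1.9] T [-0.03 -0.01  0.02] w 12.5 j [ 0.65  0.44 -0.38  0.02 -0.72  0.47]
tool delta [ 1.71724559 -1.85375542 41.93904308]
```

View pics/w49_b.png

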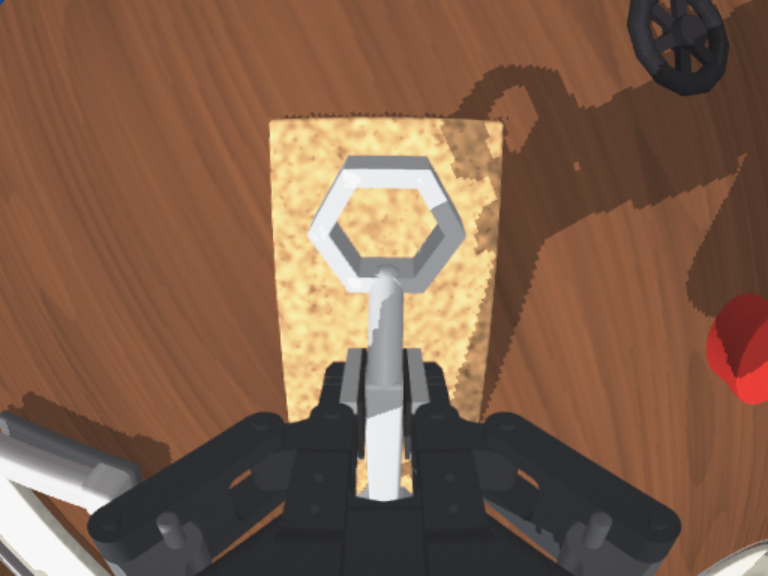

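Call:
arm_command --commands '[0.001,-0.001,0.005,0,0,0,0.005,0,0,0,0.005,0,0,0,0,0,0,0,0,0]'

```text
clock: 32.25
position: [531.5, 195.6, 53.4]
ee_rot: [0.976, -0.217, 0.015, -0.007]
contact_force: [0.0, -1.2, 1.0]
gripper_width: 12.2
```

```bash
python3 - <<'E'
from v import *
s,i,im,M=look('w50')
g=np.array([529.5,195.5]);P=s['position']-19*M[:,2]
print('tool delta',M.T@np.array([*(g-P[:2]),44-P[2]]))
E
```

```text
32.25 [531.5 195.6  53.4] psi -25.11 tilt z [ 0.0323  0.0074 -0.9995] F [ 0.  -1.2  1. ] T [-0.19  0.08  0.09] w 12.2 j [ 0.65  0.46 -0.39  0.02 -0.69  0.47]
tool delta [-2.02404722  1.13848355 28.36815602]
```

View pics/w50_b.png

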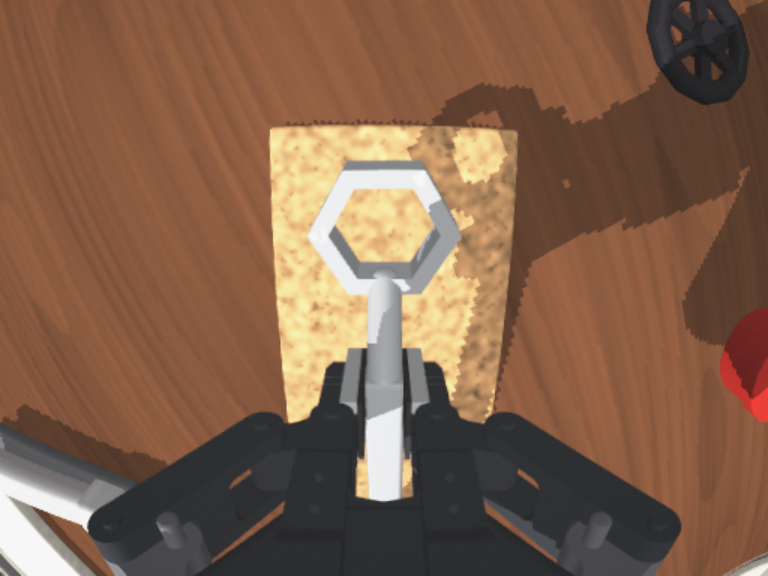

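Small ring is on the mat and the wrench is pivoting gently in the pads, as planned. Lowering on.

Call:
arm_command --commands '[-0.002,0.001,0.005,0,0,0,0.005,0,-0.001,0,0.005,0,0,0,0,0,0,0,0,0]'

```text
clock: 32.8
position: [530.1, 197.2, 38.0]
ee_rot: [0.976, -0.217, 0.016, -0.009]
contact_force: [2.8, -0.6, 2.0]
gripper_width: 12.1
```

```bash
python3 - <<'E'
from v import *
s,i,im,M=look('w51')
g=np.array([529.5,195.5]);P=s['position']-19*M[:,2]
print('tool delta',M.T@np.array([*(g-P[:2]),44-P[2]]))
E
```

```text
32.8 [530.1 197.2  38. ] psi -25.12 tilt z [ 0.0358  0.0096 -0.9993] F [ 2.8 -0.6  2. ] T [-0.18 -0.17 -0.  ] w 12.1 j [ 0.65  0.48 -0.41  0.02 -0.65  0.46]
tool delta [ 0.33331273  1.63334482 12.92496528]
```

View pics/w51_b.png

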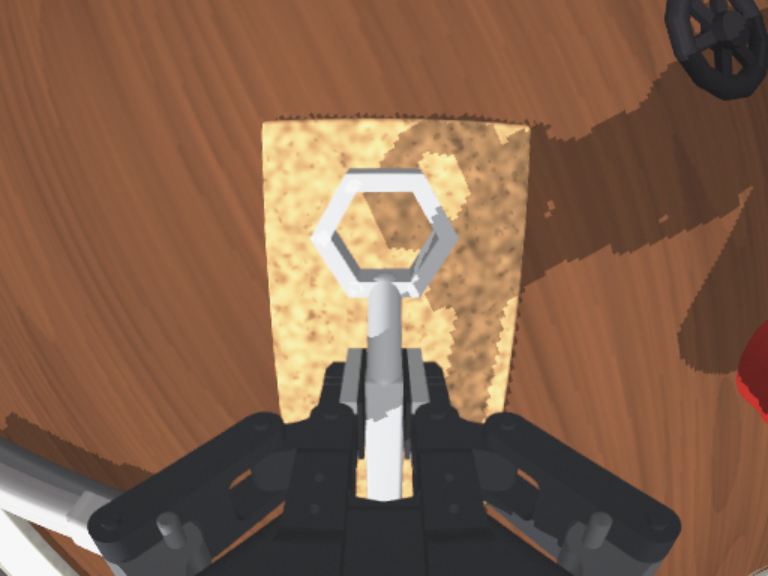

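Call:
arm_command --commands '[0,0.002,0.005,0,-0.001,0.0015,0.004,0,0,0,0.003,0,0,0,0,0,0,0,0,0]'

```text
clock: 33.35
position: [529.1, 195.2, 25.3]
ee_rot: [0.976, -0.218, 0.018, -0.01]
contact_force: [1.8, -0.6, 0.8]
gripper_width: 12.4
```

```bash
python3 - <<'E'
from v import *
s,i,im,M=look('w52')
g=np.array([529.5,195.5]);P=s['position']-19*M[:,2]
print('tool delta',M.T@np.array([*(g-P[:2]),44-P[2]]))
E
```

```text
33.35 [529.1 195.2  25.3] psi -25.17 tilt z [ 0.0385  0.0117 -0.9992] F [ 1.8 -0.6  0.8] T [-0.11 -0.22 -0.06] w 12.4 j [ 0.65  0.5  -0.42  0.02 -0.61  0.46]
tool delta [ 0.78503497 -0.93063885  0.30100843]
```

View pics/w52_b.png

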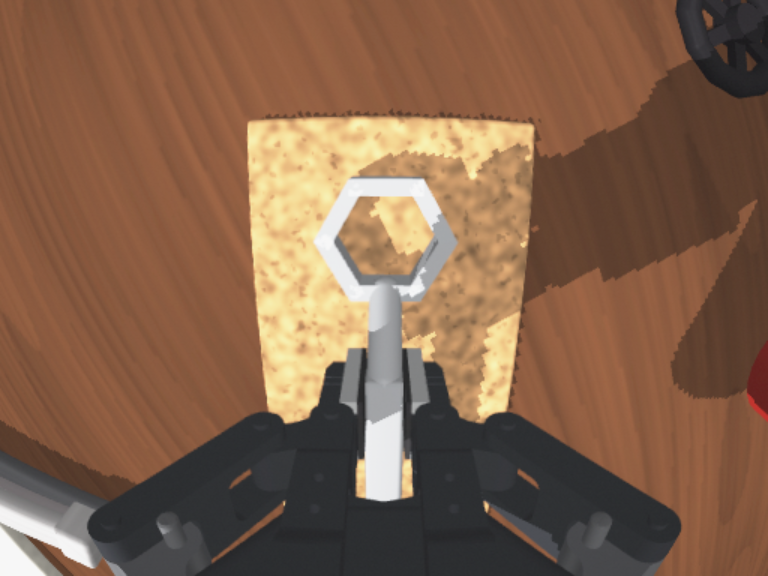

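Call:
arm_command --commands '[0,0.001,0.002,0,0,0,0.002,0,0,0,0.002,0,0,0,0,0,0,0,0,0]'

```text
clock: 33.9
position: [529.0, 195.7, 25.9]
ee_rot: [0.976, -0.216, 0.019, -0.01]
contact_force: [1.9, 0.1, 0.6]
gripper_width: 12.4
```

```bash
python3 - <<'E'
from v import *
s,i,im,M=look('w53')
cv2.imwrite('pics/c53.png',cv2.resize(im[70:280,180:340,::-1],None,fx=2.8,fy=2.8,interpolation=2))
E
```

```text
33.9 [529.  195.7  25.9] psi -25.01 tilt z [ 0.0408  0.0124 -0.9991] F [1.9 0.1 0.6] T [ 0.01 -0.08 -0.04] w 12.4 j [ 0.65  0.5  -0.42  0.03 -0.61  0.46]
```

View pics/c53.png

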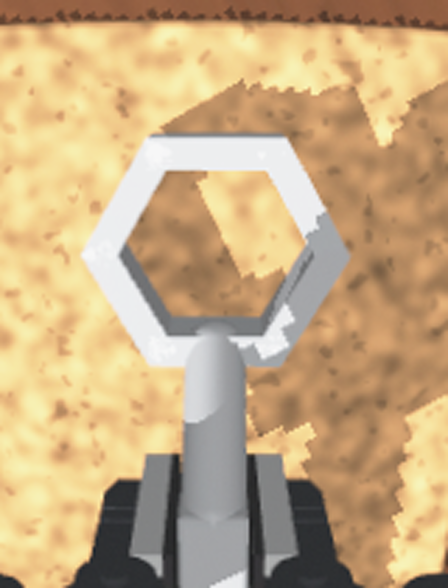

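Call:
arm_command --commands '[0,0,0,0,0,0,0,0,0,0,0,0,0,0,0,0,0,0,0,0]' --jaw 0.6

```text
clock: 34.45
position: [526.8, 194.7, 23.5]
ee_rot: [0.976, -0.216, 0.016, -0.008]
contact_force: [0.1, 0.0, -0.5]
gripper_width: 51.0
```

Call:
arm_command --commands '[0,0,-0.01,0,0,0,-0.03,0,0,0,-0.04,0,0,0,-0.04,0,0,0,-0.04,0]'

```text
clock: 34.95
position: [517.7, 190.8, 184.3]
ee_rot: [0.976, -0.216, 0.011, -0.003]
contact_force: [0.9, 0.6, 0.1]
gripper_width: 50.9
```

Call:
arm_command --commands '[-0.03,0,-0.02,0,-0.04,0,0,0,-0.02,0,0,0,0,0,0,0,0,0,0,0]'

```text
clock: 35.45
position: [437.0, 231.8, 215.6]
ee_rot: [0.976, -0.217, 0.018, -0.012]
contact_force: [0.6, 0.6, -0.2]
gripper_width: 51.3
```

```bash
python3 - <<'E'
from v import *
s,i,im,M=look('w54')
for t in ('wrench','wrench_big','wrench_small','wrench_grip','mat'):
    for q in arm.place_of('wrist',t)[:1]: print(t,np.round(w('wrist',q['centre'],i),1),round(q['confidence'],2))
E
```

```text
35.45 [437.  231.8 215.6] psi -25.04 tilt z [ 0.0408  0.0149 -0.9991] F [ 0.6  0.6 -0.2] T [-0.02  0.06  0.03] w 51.3 j [ 0.83  0.15 -0.37  0.02 -1.01  0.29]
wrench [4.843e+02 2.140e+02 2.000e-01] 0.94
wrench_big [571.  174.8   7.9] 0.72
wrench_small [398.7 257.5   3.7] 0.63
wrench_grip [484.9 220.   39.7] 0.58
mat [488.4 219.6  -0.5] 0.86
```

View pics/w54_b.png

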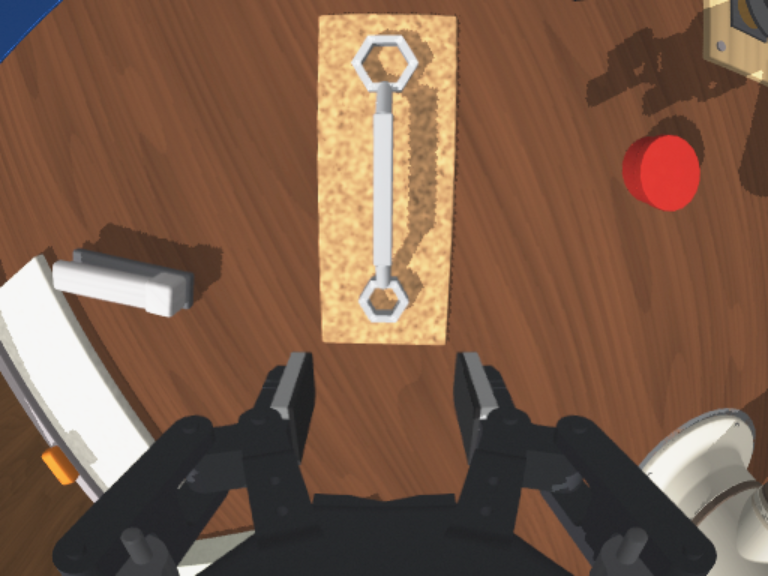

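Wrench lies flat and lengthwise mid-mat (rings at px (386,62) and (384,300), mat from x≈320 to 456). Now a check of the nut.

Call:
arm_command --commands '[0.023,0.037,0,0,0.023,0.037,0,0,0.023,0.037,0,0,0.023,0.037,0,0,0.023,0.037,0,0]'

```text
clock: 36.25
position: [466.2, 11.6, 210.9]
ee_rot: [0.977, -0.214, 0.017, -0.01]
contact_force: [0.5, -0.2, -0.3]
gripper_width: 51.5
```

Call:
arm_command --commands '[0.023,0.037,0,0,0.023,0.037,0,0,0,0,0,0,0,0,0,0,0,0,0,0]' --jaw 1

```text
clock: 36.75
position: [477.4, -85.2, 208.6]
ee_rot: [0.975, -0.22, 0.016, -0.009]
contact_force: [0.3, 0.7, 0.5]
gripper_width: 85.4
```

```bash
python3 - <<'E'
from v import *
from fit import *
s,i,im,M=look('w55')
c,n=fitc(im,i,(516.7,-184));print(c,n)
p=pix('wrist',[*c,70],i);b=[int(p[0])-55,max(int(p[1])-55,0),int(p[0])+55,int(p[1])+55]
hexov(im,i,c,[-138.2],'o55',b,5)
cv2.imwrite('pics/c55.png',cv2.resize(im[b[1]:b[3],b[0]:b[2],::-1],None,fx=5,fy=5,interpolation=2))
E
```

```text
36.75 [477.4 -85.2 208.6] psi -25.39 tilt z [ 0.0349  0.0101 -0.9993] F [0.3 0.7 0.5] T [-0.03  0.06 -0.03] w 85.4 j [ 0.16  0.15 -0.38 -0.01 -1.01  0.97]
[ 516.55043253 -184.20049426] 114
```

View pics/o55.png

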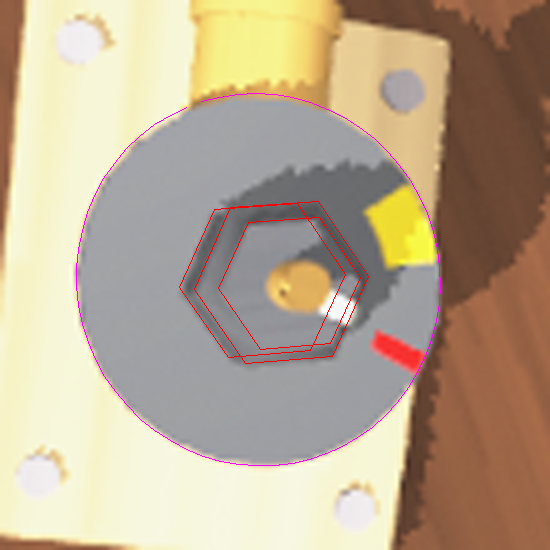

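View pics/w55_b.png

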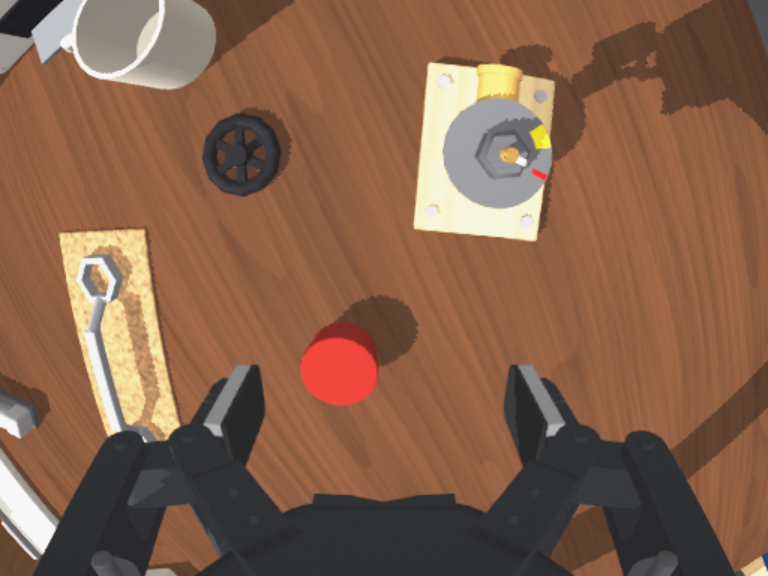

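```bash
python3 - <<'E'
from v import *
from fit import *
i=arm.camera_info('wrist');im=cv2.imread('pics/w55.png')[:,:,::-1].copy();c=(516.55,-184.2)
g=cv2.GaussianBlur(cv2.cvtColor(im,cv2.COLOR_RGB2GRAY),(3,3),0).astype(np.float32)
gx=cv2.Sobel(g,cv2.CV_32F,1,0);gy=cv2.Sobel(g,cv2.CV_32F,0,1);mag=np.hypot(gx,gy)
res=[]
for a in np.arange(-155,-120,1.):
    sc=0
    for z,r in((78,12),(56,15)):
        V=[np.array([c[0]+r/np.cos(np.pi/6)*np.cos(np.radians(a+30+60*k)),c[1]+r/np.cos(np.pi/6)*np.sin(np.radians(a+30+60*k)),z]) for k in range(7)]
        for k in range(6):
            if z==56 and k not in(): pass
            P=np.array([pix('wrist',V[k]*(1-t)+V[k+1]*t,i) for t in np.linspace(.05,.95,12)],np.float32)
            sc+=np.minimum(cv2.remap(mag,P[:,0][None],P[:,1][None],1),80).mean()
    res.append((round(sc,1),a))
print(sorted(res)[::-1][:7])
# red centroid angle
hsv=cv2.cvtColor(im,cv2.COLOR_RGB2HSV);m=((hsv[:,:,0]<6)|(hsv[:,:,0]>174))&(hsv[:,:,1]>150)
p=pix('wrist',[*c,56],i);yy,xx=np.nonzero(m);k=np.hypot(xx-p[0],yy-p[1])<45
q=unp('wrist',(xx[k].mean(),yy[k].mean()),56,i)[:2]-c;print('red',np.degrees(np.arctan2(q[1],q[0])),np.hypot(*q))
m=(hsv[:,:,1]<45)&(hsv[:,:,2]>200);yy,xx=np.nonzero(m);k=np.hypot(xx-p[0],yy-p[1])<22
q=unp('wrist',(xx[k].mean(),yy[k].mean()),77,i)[:2]-c;print('mark',np.degrees(np.arctan2(q[1],q[0])),np.hypot(*q),k.sum())
t=snap('top','t55')
for n in('handwheel','mug','pin_tin','stapler','wrench','mat'):
    for q in arm.place_of('top',n)[:1]: print(n,np.round(w('top',q['centre']),0),round(q['confidence'],2))
E
```

```text
[(np.float32(735.8), np.float64(-133.0)), (np.float32(731.5), np.float64(-132.0)), (np.float32(731.5), np.float64(-134.0)), (np.float32(728.8), np.float64(-139.0)), (np.float32(728.6), np.float64(-138.0)), (np.float32(726.2), np.float64(-143.0)), (np.float32(726.0), np.float64(-135.0))]
red -139.77774431870705 31.76030486449892
mark -140.13541703717883 10.533093012697176 31
handwheel [595. -10.   0.] 0.77
mug [715.   1.   2.] 0.95
stapler [518. 468.  -5.] 0.98
wrench [487. 212.   6.] 0.77
mat [480. 211.   1.] 0.74
```

Call:
arm_command --commands '[0.022,0.018,0.015,0,0.022,0.018,0.015,0,0.022,0.018,0.015,0,0,0,0,0,0,0,0,0]'

```text
clock: 37.65
position: [518.6, -161.0, 164.6]
ee_rot: [0.976, -0.216, 0.018, -0.01]
contact_force: [-0.1, -0.1, 0.3]
gripper_width: 85.4
```

```bash
python3 - <<'E'
from v import *
from fit import *
s,i,im,M=look('w56')
c,n=fitc(im,i,(516.7,-184));print(c,n)
p=pix('wrist',[*c,70],i);b=[int(p[0])-55,max(int(p[1])-55,0),int(p[0])+55,int(p[1])+55]
hexov(im,i,c,[-132,-138.2],'o56',b,5)
hsv=cv2.cvtColor(im,cv2.COLOR_RGB2HSV);m=((hsv[:,:,0]<6)|(hsv[:,:,0]>174))&(hsv[:,:,1]>150)
p=pix('wrist',[*c,56],i);yy,xx=np.nonzero(m);k=np.hypot(xx-p[0],yy-p[1])<60
q=unp('wrist',(xx[k].mean(),yy[k].mean()),56,i)[:2]-c;print('red',np.degrees(np.arctan2(q[1],q[0])),np.hypot(*q))
E
```

```text
37.65 [ 518.6 -161.   164.6] psi -24.95 tilt z [ 0.0397  0.0109 -0.9992] F [-0.1 -0.1  0.3] T [-0.04  0.09 -0.  ] w 85.4 j [-0.01  0.29 -0.31 -0.01 -0.93  1.15]
[ 516.44113489 -184.93365609] 104
red -140.20044193444448 31.638029020665243
```

View pics/o56.png

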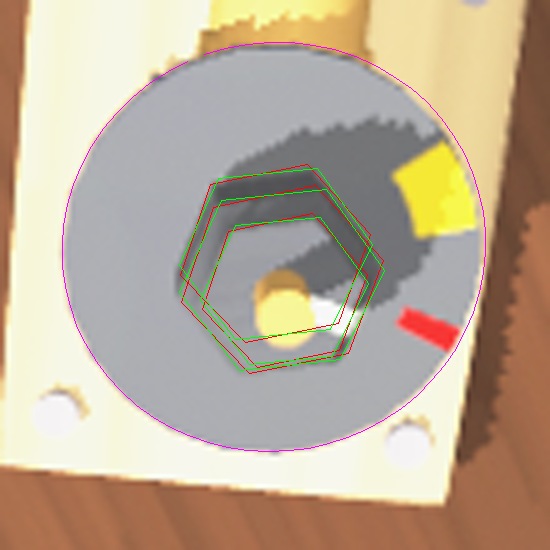

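```bash
python3 - <<'E'
from fit import *
i=arm.camera_info('wrist');im=cv2.imread('pics/w56.png')[:,:,::-1].copy();c=(516.44,-184.93)
p=pix('wrist',[*c,70],i);b=[int(p[0])-26,int(p[1])-26,int(p[0])+26,int(p[1])+26]
o=[]
for a in(-133,-138,-143):
    hexov(im,i,c,[a],'tmp',b,7);o.append(cv2.imread('pics/tmp.png'))
raw=cv2.resize(im[b[1]:b[3],b[0]:b[2],::-1],None,fx=7,fy=7,interpolation=2)
cv2.imwrite('pics/o57.png',cv2.resize(np.vstack([np.hstack([raw,o[0]]),np.hstack(o[1:])]),None,fx=.8,fy=.8))
E
```

```text
(no output)
```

View pics/o57.png

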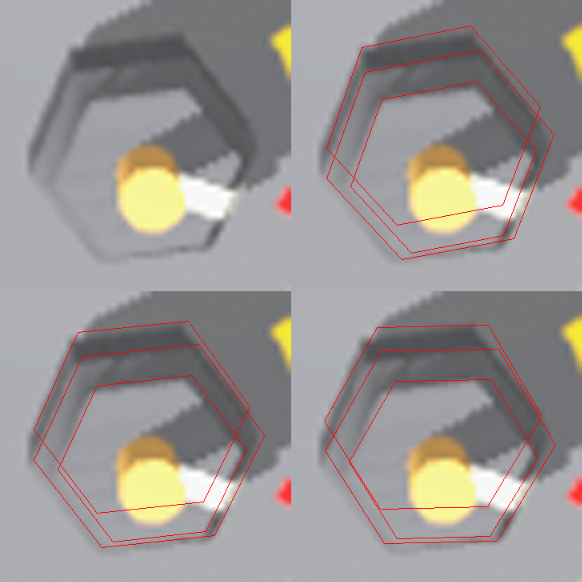

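```bash
python3 -c "
from bench import arm
print(arm.job_done())"
```

```text
the job is handed in; nothing more can be done
None
```

The valve is closed, the wrench is back on the mat, and the job was handed in at about 37.7 s of the 64 s allowed.

- **By hand:** I gripped the nut and turned it from about 0.24 to about 1.06 rad, inside the yellow band (0.85 to 1.30), then let go.
- **With the wrench:** I put the larger ring over the nut and turned it clockwise. At the stop the wrist torque rose to 1.1 N m.
- **Taking the wrench off:** The ring jammed when I lifted by the middle of the handle. I lowered it again, let go with the ring resting on the nut, and re-gripped near the ring. It then came off freely.
- **Laying it down:** I lowered the wrench onto the mat in the grip, small ring first, until it lay flat, then released it.

**Last checks:**
- **Nut:** The nut's outline fits about −138° in world angle, against about −138.2° expected for the stop. The white mark and red mark measured −140.1° and −139.8°. An automatic edge score was ambiguous (peaks at −133° and −139°). A closer picture settled it at about −138°.
- **Wrench:** The wrist picture showed it flat, lengthwise and centred on the mat to within a few mm.
- **Other things:** The handwheel, mug and stapler are where they started, to within the accuracy of the finder. The final network check did not report the pin tin, but the wrist picture shows it standing apparently where it was.

Nothing was touching the robot at the end, and the wrist forces I read stayed below about 15 N.

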